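Fit the snap ring on the shaft with circlip pliers

TASK

Take the circlip pliers from their holder, put their tips into the two eyes of the snap ring lying on the nest, spread the ring just enough to pass the shaft end, and carry it over the shaft until it lies gently on the bearing. Let it contract fully into the groove there, then stand the pliers back in the slot of their holder. Never touch the ring with the gripper, do not overspread it and do not force it.

Things in the scene. Friction and masses are not known exactly. Their poses are not given: they have to be found in the camera images.
- pliers: upright circlip pliers with black grips, 115 mm tall, 0.12 kg: two steel levers on one pin, tips down, handles up. This is the lever on the +y side, with the pin; origin: midway between the lower ends of the two tips at rest; z up to the handles, x along the pin, y from right to left lever. The jaws are 9 mm thick (x) and 29 mm wide (y); a collar 44 mm above the tip ends rests on the holder
- pliers_pin (a point): middle of the pin of the pliers, 58 mm above the tip ends. The black grips (20 mm wide along x) reach from 19 to 57 mm above it and bulge outward; over the bulges, 40 mm above the pin, they measure 52 mm at rest: pinch them there along y
- pliers_lever (a joint): angle between the levers of the pliers: 0 at rest, 0.62 at most squeezed. Squeezing the handles spreads the tips: tip distance = 20 mm + 58 mm x angle, width over the handles at 40 mm above the pin = 52 mm - 40 mm x angle. The handles are sprung: they give from about 7 N of squeeze and want 18 to 25 N with the ring spread
- tip_left (a point): centre of the lower end of the left tip (+y lever): a round pin of 4 mm diameter with a rounded end, 8 mm long below a 9 mm wide shoulder
- tip_right (a point): the same for the right tip, on the other lever; either tip may go in either eye
- holder: fixed aluminium holder, 70 x 85 mm base, with an upright slotted pocket 54 mm high; slot 14 mm (x) by 38 mm (y) inside, 48 mm deep. Origin: centre of the underside; z up. The jaws of the pliers stand in it, pliers y along holder y (either way round)
- slot (a point): centre of the slot's mouth, at the rim, 54 mm above the table. With the pliers home their pin is 14 mm above this point and the tips 44 mm below it
- nest: fixed aluminium nest, 80 x 75 mm base, with a round seat 45 mm wide, 30 mm above the table, on which the snap ring lies, eyes toward the nest's -x; a 33 mm stub and a 4 mm fin between the eyes (both up to 34 mm above the table) keep it in place; free air below the eyes down to 10 mm above the table. Origin: centre of the underside; z up
- nest_seat (a point): centre of the nest's seat, 30 mm above the table
- ring: dark steel snap ring, 4 mm thick, 45 mm across, 36 g, with two eyes. This is its back piece; origin: centre of the ring's underside; z up; the eyes lie toward its -x. Inside 36 mm wide at rest. The two arms are sprung shut: about 2.4 N at each eye at rest, 5.5 N when spread to pass the shaft end. Spread on the pliers it stays on the tips and can be carried
- ring_centre (a point): centre of the ring at mid thickness (on the back piece). To pass the shaft end this point must be about 2 mm behind the shaft's axis, that is, on the side away from the eyes, while the ring is spread
- eye_left (a point): centre of the left (+y) eye at mid thickness: a round hole of 6.5 mm in a 12.5 mm wide eye; at rest 27 mm in front of (-x) and 10 mm beside the ring's centre
- eye_right (a point): the same for the right (-y) eye
- ring_arm_left (a joint): how far the left arm is spread, rad: 0 at rest; 0.25 puts its eye 21 mm beside the ring's middle line. With both arms at 0.22 to 0.28 the shaft end passes with about 1.5 to 2 mm to spare all round; below about 0.16 it does not pass; over 0.36 the ring is overspread and spoilt
- ring_arm_right (a joint): the same for the right arm
- shaft_base: fixed grey base block of the shaft unit, 85 x 85 x 14 mm; origin: centre of the underside, on the axis of the upright shaft. On the shaft, from below: a bearing 50 mm wide and 12 mm high, right above its top face the groove (6.5 mm high, 36 mm diameter), then the shaft end, 40.6 mm diameter, 24 mm long with a 2 mm chamfer on top
- shaft_axis (a point): point on the shaft's axis 48 mm above the underside of the base: nominal height of the bearing's top face. The shaft stands up to 12 mm higher or lower in its base, which is not measured: feel for the bearing with some 2 to 5 N (over 20 N on the ring counts as forced). Pressing on the eyes tips the ring: ease off until it is level before letting it contract
There are look-alikes about, which are no part of the job. Leave any green look-alike of the pliers alone.

How it is judged:
On the way, in this order (a step that is already met when the one before it is completed fails the run):
1. the ring, spread on the tips of the pliers, is lifted clear of its nest (z of ring_centre in the frame of nest_seat above 0.02 m and contact force between pliers and ring above 0.5 N and value of joint each of ring_arm_left, ring_arm_right above 0.05 rad), for 0.2 s.
2. the ring has contracted into the groove (horizontal distance between ring_centre and shaft_axis below 0.004 m and z of ring_centre in the frame of shaft_axis between -0.0115 and 0.0175 m and value of joint each of ring_arm_left, ring_arm_right below 0.09 rad), for 0.2 s.
At the end, for the whole second after the job is handed in: The ring lies level in the groove: centre within 4 mm of the shaft's axis and -11.5 to +17.5 mm of the nominal face height, tilt under 0.12 rad, arms below 0.09 rad. The pliers stand in the slot: tilt under 0.15 rad, pin within 10 mm of its middle and under 20 mm above it. Both at rest (all of step 2 and angle between ring's own z axis and vertical below 0.12 rad and horizontal distance between pliers_pin and slot below 0.01 m and z of pliers_pin in the frame of slot below 0.02 m and angle between pliers's own z axis and vertical below 0.15 rad and linear speed of each of ring, pliers below 0.02 m/s); the robot touches nothing.
It fails at once if the ring is overspread: an arm is spread beyond 0.36 rad (value of joint any of ring_arm_left, ring_arm_right above 0.36 rad).
It fails at once if the ring is touched with the gripper (contact force between the fingers and ring above 0.5 N).
It fails at once if the ring is forced: it bears on the nest or the shaft unit with more than 20 N (contact force between ring and shaft_base above 20 N or contact force between ring and nest above 20 N).
It also fails if it takes over 72 s, if anything falls off the work surface, if the arm or the gripper's body presses on something with over 40 N, if the wrist force passes 120 N, or if a joint passes its speed limit or range.

ROBOT

A 7-joint arm with a two-finger parallel gripper is mounted at the origin on a cart in front of the work surface, level with it; the furniture and walls round the work are solid. World frame = base frame: x ahead of the robot, y to its left, z up, the work surface at z = 0. Lengths are in m, angles in rad, forces in N, time in s.
With the tool pointing down it reaches from about 0.4 to 0.85 m from the base axis. Payload 4.5 kg.
Tool frame: the origin (TCP) lies between the finger pads; the fingertips stand 19 mm ahead of it and the grasp point (between the pads) is the TCP; z points along the fingers, y is the direction in which the jaws open and shut (so a half turn about z gives the same grasp; the last joint's range is limited). The gripper opens to 88 mm and grips with 3 to 60 N. Pads are 18 mm wide; open, the fingers measure 123 mm over their backs; the gripper's body (75 mm by 187 mm) begins 45 mm behind the grasp point.
Start: joints at [1.211, 0.689, -0.195, 1.565, 0.157, 0.902, -0.215], TCP at [0.24, -0.577, 0.226] pointing down, gripper open.
Joint ranges: [-3.01, 3.01], [-0.46, 2.08], [-1.47, 1.51], [0.13, 2.56], [-1, 4.14], [0.04, 2.09], [-2.66, 2.66]. Speed limits (rad/s): [2.57, 2.57, 3.14, 3.14, 3.14, 3.14, 3.14].

INTERFACE

Orientations are given as a unit quaternion [x, y, z, w].
In Python, from plant import status, snapshot, finish_job, cut_out, tip_of gives the robot as it stands. The module is installed in compiled form; this text tells all that it offers.
- The arm moves only by the tool carry_out, never from a script. Its arguments are lists of equal length, an entry for each row: "linear": the shift along the world's x, y, z in m, a list of three; "roll": the turn about the world's z in rad. A call has 1 to 8 rows; each row is the pose to reach, as a shift and turn from the pose measured when the call began; what a row does not reach only later rows make up. A row lasts 1/12 s, in which the tool goes at most 41.7 mm and 7.16 degrees, less where a joint would pass 70% of its speed; a pose out of reach is approached as far as the arm can. A call with a gripper value outside its range is refused whole. "gripper" is the opening, from 0 (shut) to 1 (fully open), set as the call begins (left out, the last holds). The fingers move at their own pace and stop on an object; "grip_force" is the grip in N (left out, the last holds). Time passes only in rows, so rows that repeat a pose let the fingers close. It gives the time, the measured TCP pose, the force and the opening at its end, in the units of the state.
- status.get_state(): the state, without advancing time (a new reading comes with each control period).
- snapshot(name): name is "scene" or "side" or "wrist"; returns a dict with "img" (420x560x3 uint8, red, green, blue), "range_z" (420x560 float32, m along the optical axis (not along the pixel's ray), 0 where there is no reading), "fx", "fy", "cx", "cy" (pixels), "k1" (the pictures are not rectified: a ray, as slopes to the right and down, at radius r is drawn at 1 + k1 r^2 times it, then the intrinsics apply), "world_from_camera" (4x4, takes a point from camera to world coordinates). Camera axes: x right, y down, z forward; pixel columns grow to the right and rows downward; lengths in m; the calibration is good to about 2 mm. A picture is of the moment at which its call begins.
- finish_job(): hands the job in, once; it reports no verdict.
Trained networks look in a picture, given as the dict that the camera call returned (one of the last four; its "shot" number tells which), for a name from the list of things; names that differ only in an ending like _2 or _b are one class to them, and where a whole thing is asked for, a point or a joint stands for the part that bears it (a point fixed in the world has none). Each returns a list of dicts, best first, with "confidence" (0 to 1); they miss things now and then, are a little off and sometimes report something else, mostly with a low value. They report only what shows in the picture. A call takes as long as a camera call. They do not tell look-alikes from the thing itself.
- cut_out(picture, query): "region" (420x560 bool, what is visible of it) and "pixel" ([column, row] in pixels, amid what is visible of it).
- tip_of(picture, query): "pixel" ([column, row] in pixels: a listed point, or the origin of a listed thing).
The state is a dict: "clock": time; "q": joint angles; "qd": joint speeds; "joint_torque": joint torques, N m; "tool_pos": TCP position; "eef_rot": TCP orientation; "contact_force": force on the tool from outside, world axes, zero at the start; "moment": the same for the moment, N m; "opening": opening from 0.0 (shut) to 1.0 (fully open).
Only numpy, scipy, OpenCV 4.12 (cv2) and the standard library are available. Lean on these libraries where they do the work, as an engineer would, in place of code of your own. Each camera call takes 0.05 s, during which the arm holds its last target.

## Working session

There is one attempt and no reset: what is moved stays moved. The work goes in short steps, Python scripts to look and compute and a tool call to move; the robot and the scene stay as the last step left them, time stands still between calls to the robot, and variables do not carry over. Pictures are saved under pics/ and viewed, and the job is handed in when it is done.

Besides the shell and the picture viewer there is one more tool, called after "Emit:" as name([rows], argument=value, ...), one row to a line, values as JSON. carry_out: Moves the arm, as the interface text tells. Its arguments: {"type":"object","properties":{"linear":{"type":"array"},"roll":{"type":"array"},"gripper":{"type":"number"},"grip_force":{"type":"number"}},"required":["linear","roll"]}

```bash
ls; mkdir -p pics
cat > h.py <<'E'
import numpy as np, cv2
from plant import status, snapshot, finish_job, cut_out, tip_of
def save(p,name,scale=1):
    cv2.imwrite('pics/'+name, cv2.cvtColor(p['img'],cv2.COLOR_RGB2BGR))
def ray(p,px):
    u=(px[0]-p['cx'])/p['fx']; v=(px[1]-p['cy'])/p['fy']
    x,y=u,v
    for _ in range(20):
        f=1+p['k1']*(x*x+y*y); x,y=u/f,v/f
    return np.array([x,y,1.])
def w_depth(p,px,d=None):
    if d is None:
        c,r=int(round(px[0])),int(round(px[1])); a=p['range_z'][max(0,r-1):r+2,max(0,c-1):c+2]; a=a[a>0]
        if len(a)==0: return None
        d=np.median(a)
    T=p['world_from_camera']; return T[:3,:3]@(ray(p,px)*d)+T[:3,3]
def w_z(p,px,z):
    T=p['world_from_camera']; d=T[:3,:3]@ray(p,px); o=T[:3,3]
    return o+d*(z-o[2])/d[2]
def proj(p,X):
    T=p['world_from_camera']; c=T[:3,:3].T@(np.array(X)-T[:3,3]); x,y=c[0]/c[2],c[1]/c[2]
    f=1+p['k1']*(x*x+y*y); return np.array([x*f*p['fx']+p['cx'],y*f*p['fy']+p['cy']])
def cloud(p,region):
    rr,cc=np.nonzero(region&(p['range_z']>0))
    T=p['world_from_camera']
    out=[]
    for r,c in zip(rr,cc): out.append(T[:3,:3]@(ray(p,(c,r))*p['range_z'][r,c])+T[:3,3])
    return np.array(out)
E
python3 - <<'E'
from h import *
np.set_printoptions(precision=4,suppress=True)
s=status.get_state(); print(s)
for n in ['scene','side','wrist']:
    p=snapshot(n); save(p,n+'0.png'); print(n,p['world_from_camera'][:3,3],p['fx'],p['k1'],p['shot'])
    for q in ['pliers','pliers_pin','holder','slot','nest','nest_seat','ring','ring_centre','eye_left','eye_right','shaft_base','shaft_axis','tip_left']:
        for d in tip_of(p,q)[:3]:
            if d['confidence']>.2: print(' ',q,np.round(d['pixel'],1),round(d['confidence'],2),w_depth(p,d['pixel']))
E
```

```text
pics
{'clock': 0.0, 'q': array([ 1.2108,  0.6899, -0.1945,  1.5664,  0.1573,  0.9025, -0.2151]), 'qd': array([-0.0004, -0.0008,  0.0007, -0.0003, -0.0014,  0.0016,  0.0007]), 'joint_torque': array([  0.0011, -52.7554,  -1.2668, -15.3425,  -0.0527,   0.0065,
         0.0002]), 'tool_pos': array([ 0.2395, -0.5766,  0.2248]), 'eef_rot': array([ 0.9807,  0.1957, -0.0003, -0.0009]), 'contact_force': array([-0.0221,  0.2087,  0.1677]), 'moment': array([-0.0101, -0.0069, -0.0083]), 'opening': 1.0001791438867869}
scene [0.0032 0.8381 0.4811] 414.9439957479375 -0.03192585302966213 1
  pliers [188.3 288.4] 0.97 [ 0.5361  0.5406 -0.0006]
  pliers [283.8 204.1] 0.3 [0.5552 0.2818 0.0722]
  pliers_pin [283.8 206.1] 0.63 [0.555  0.2819 0.0675]
  pliers_pin [181.9 262.2] 0.59 [0.531  0.5498 0.0642]
  pliers_pin [372.1 203.4] 0.34 [ 0.5043  0.0148 -0.0003]
  holder [286.3 230.6] 0.6 [0.5478 0.2797 0.0087]
  slot [288.5 212.3] 0.78 [0.5475 0.2747 0.0528]
  nest [358.5 219.6] 0.73 [0.4662 0.1263 0.0114]
  nest [361.8 206.2] 0.39 [0.4767 0.1032 0.034 ]
  nest_seat [360.4 205.8] 0.95 [0.4797 0.1046 0.03
[... 662 characters left out ...]
21]
  pliers_pin [296.2 213.4] 0.7 [0.5563 0.2601 0.0744]
  holder [295.1 243. ] 0.66 [0.5548 0.2485 0.0148]
  slot [296.  218.1] 0.6 [0.5572 0.2667 0.06  ]
  slot [268.1 289.3] 0.49 [0.4914 0.0937 0.0327]
  nest [265.1 304.3] 0.75 [0.4858 0.0817 0.0119]
  nest_seat [265.  286.1] 0.67 [0.4869 0.1017 0.033 ]
  ring [262.7 290.2] 0.86 [0.4826 0.0918 0.0329]
  ring_centre [262.3 289.4] 0.82 [0.4821 0.0946 0.0323]
  eye_left [249.6 284.2] 0.62 [0.4622 0.1095 0.0321]
  eye_right [247.4 296.2] 0.62 [0.4576 0.0808 0.0314]
  shaft_base [250.1 208.2] 0.56 [0.4729 0.388  0.0153]
  shaft_axis [251.  188.5] 0.8 [0.4757 0.3923 0.0614]
wrist [ 0.3097 -0.5478  0.385 ] 364.9006295359557 -0.045569115133011 3
```

View pics/scene0.png

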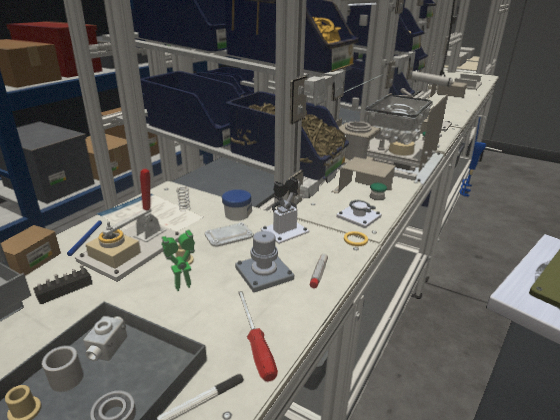

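View pics/side0.png

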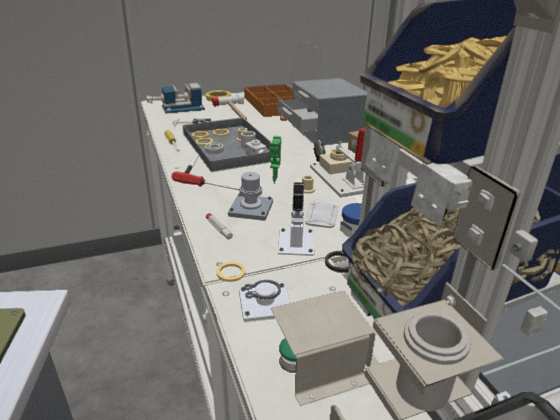

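View pics/wrist0.png

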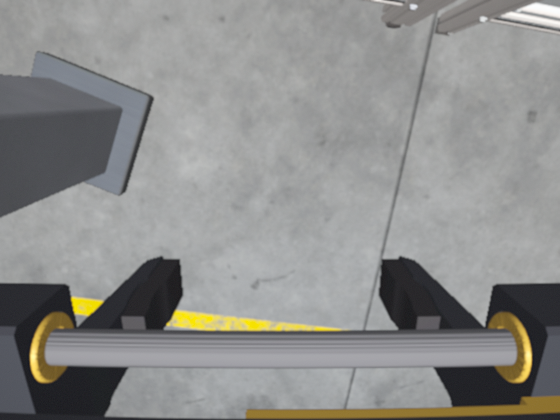

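The scene shows the black pliers in their holder near (286,210), the ring on its nest at (360,207), the shaft at (262,255), and green look-alike pliers at (180,258). The side view agrees: holder (297,225), nest (265,292), shaft (250,195). I'll go over the work and use the wrist camera.

Emit:
carry_out([
  [0.02,0.03,0.02],
  [0.04,0.07,0.04],
  [0.06,0.1,0.06],
  [0.08,0.14,0.08],
  [0.1,0.18,0.1],
  [0.12,0.22,0.11],
  [0.14,0.26,0.11],
  [0.16,0.29,0.11],
], roll=[0,0,0,0,0,0,0,0])

```text
clock: 2.77
tool_pos: [0.3893, -0.3045, 0.336]
eef_rot: [0.981, 0.195, 0.001, 0.001]
contact_force: [-0.1, -0.5, -0.0]
opening: 0.999
```

Emit:
carry_out([
  [0.01,0.04,0],
  [0.02,0.08,0],
  [0.03,0.12,0],
  [0.04,0.16,0],
  [0.05,0.2,0],
  [0.05,0.24,0],
  [0.05,0.28,0],
  [0.05,0.32,0],
], roll=[0,0,0,0,0,0,0,0])

```text
clock: 3.43
tool_pos: [0.439, 0.0174, 0.3363]
eef_rot: [0.981, 0.195, 0.001, 0.001]
contact_force: [-0.0, 0.8, -0.3]
opening: 1.002
```

Emit:
carry_out([
  [-0.01,0.04,0],
  [-0.02,0.08,0],
  [-0.03,0.12,0],
  [-0.04,0.16,0],
  [-0.05,0.19,0],
  [-0.05,0.21,0],
  [-0.05,0.21,0],
  [-0.05,0.21,0],
], roll=[0,0,0,0,0,0,0,0])

```text
clock: 4.1
tool_pos: [0.3888, 0.2281, 0.3363]
eef_rot: [0.981, 0.196, 0.001, 0.001]
contact_force: [-0.2, -0.5, -0.4]
opening: 1.0
```

Run:
```python
from h import *
import pickle
np.set_printoptions(precision=4,suppress=True)
p=snapshot('wrist'); save(p,'w1.png'); pickle.dump(p,open('w1.pkl','wb')); print(p['world_from_camera'])
for q in ['pliers_pin','holder','slot','nest_seat','ring','ring_centre','eye_left','eye_right','shaft_base','shaft_axis']:
    for d in tip_of(p,q)[:2]:
        if d['confidence']>.2: print(' ',q,np.round(d['pixel'],1),round(d['confidence'],2),w_depth(p,d['pixel']))
print(status.get_state()['q'],status.get_state()['clock'])
```

```text
[[ 0.3842 -0.8838 -0.2668  0.4582]
 [-0.9232 -0.3668 -0.1145  0.2578]
 [ 0.0034  0.2904 -0.9569  0.4958]
 [ 0.      0.      0.      1.    ]]
  pliers_pin [304.7   3.3] 0.87 [0.5502 0.2697 0.1107]
  holder [299.8  17.3] 0.62 [0.5484 0.2707 0.0555]
  slot [303.1   3.2] 0.7 [0.5577 0.2723 0.0773]
  nest_seat [406.  129.7] 0.57 [0.4869 0.0984 0.0347]
  nest_seat [168.4  38.4] 0.29 [0.4721 0.3909 0.0773]
  ring [407.1 133.4] 0.68 [0.4834 0.0952 0.0355]
  ring_centre [407.4 131.7] 0.59 [0.4854 0.0957 0.0349]
  eye_left [393.1 148.8] 0.66 [0.4594 0.1018 0.033 ]
  eye_right [407.5 149.9] 0.48 [0.4654 0.0844 0.0339]
  shaft_base [167.  39.] 0.93 [0.471  0.3919 0.0777]
  shaft_base [405.2 128.6] 0.32 [0.4877 0.1001 0.0353]
  shaft_axis [159.2  30.8] 0.86 [0.4752 0.3993 0.086 ]
  shaft_axis [405.6 130.3] 0.51 [0.486  0.0986 0.0349]
[-0.3386  0.331  -0.4075  1.8927  0.1629  0.9489 -2.    ] 4.65
```

View pics/w1.png

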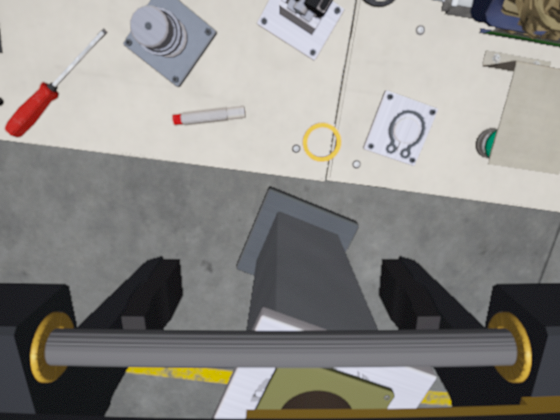

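Run:
```python
from h import *
np.set_printoptions(precision=3,suppress=True,linewidth=200)
for n in ['scene','side']:
    p=snapshot(n); save(p,n+'1.png')
    d=p['range_z']; rr,cc=np.mgrid[0:420:2,0:560:2]
    pts=np.stack([cc.ravel(),rr.ravel()],1).astype(float)
    K=np.array([[p['fx'],0,p['cx']],[0,p['fy'],p['cy']],[0,0,1]])
    # fixed point undistort vectorised
    u=(pts-[p['cx'],p['cy']])/[p['fx'],p['fy']]; x=u.copy()
    for _ in range(20): x=u/(1+p['k1']*(x**2).sum(1,keepdims=True))
    z=d[rr.ravel(),cc.ravel()]; T=p['world_from_camera']
    W=(np.c_[x,np.ones(len(x))]*z[:,None])@T[:3,:3].T+T[:3,3]; W=W[z>0]
    m=(W[:,0]>.42)&(W[:,0]<.95)&(W[:,1]>-.2)&(W[:,1]<.65)&(W[:,2]>.13)&(W[:,2]<.7)
    H={}
    for w in W[m]:
        k=(round(w[0]/.05),round(w[1]/.1)); H.setdefault(k,[]).append(w[2])
    for k in sorted(H):
        if len(H[k])>4: print(n,np.array([k[0]*.05,k[1]*.1]),round(min(H[k]),2),round(max(H[k]),2),len(H[k]))
```

```text
scene [0.6 0. ] 0.13 0.37 24
scene [0.6 0.1] 0.13 0.39 112
scene [ 0.65 -0.1 ] 0.13 0.39 38
scene [0.65 0.  ] 0.13 0.41 270
scene [0.65 0.1 ] 0.13 0.46 724
scene [0.65 0.2 ] 0.13 0.46 446
scene [ 0.7 -0.1] 0.13 0.46 143
scene [0.7 0. ] 0.14 0.45 264
scene [0.7 0.1] 0.15 0.42 46
scene [0.7 0.2] 0.13 0.46 401
scene [ 0.75 -0.1 ] 0.19 0.46 16
scene [0.75 0.  ] 0.16 0.46 158
scene [0.75 0.1 ] 0.13 0.46 284
scene [0.75 0.5 ] 0.13 0.16 27
scene [0.8 0. ] 0.2 0.45 15
scene [0.8 0.1] 0.13 0.46 286
scene [0.8 0.2] 0.13 0.46 165
scene [0.85 0.  ] 0.18 0.3 10
scene [0.85 0.1 ] 0.18 0.31 48
scene [0.85 0.2 ] 0.13 0.45 359
scene [ 0.9 -0.2] 0.24 0.25 10
scene [0.9 0. ] 0.17 0.3 62
scene [0.9 0.1] 0.13 0.4 83
scene [0.9 0.2] 0.13 0.45 144
scene [0.95 0.1 ] 0.3 0.38 19
scene [0.95 0.2 ] 0.13 0.43 124
side [0.4 0.1] 0.41 0.46 34
side [0.4 0.2] 0.36 0.43 12
side [0.45 0.1 ] 0.42 0.45 60
side [0.45 0.2 ] 0.41 0.45 138
side [0.6 0. ] 0.13 0.37 87
side [0.6 0.1] 0.13 0.38 233
side [ 0.65 -0.2 ] 0.13 0.14 91
side [ 0.65 -0.1 ] 0.13 0.39 406
side [0.65 0.  ] 0.13 0.41 1921
side [0.65 0.1 ] 0.13 0.46 1351
side [0.65 0.2 ] 0.13 0.46 191
side [ 0.7 -0.2] 0.13 0.14 34
side [ 0.7 -0.1] 0.13 0.48 3894
side [0.7 0. ] 0.13 0.45 2112
side [0.7 0.1] 0.14 0.46 938
side [ 0.75 -0.2 ] 0.21 0.21 18
side [ 0.75 -0.1 ] 0.13 0.45 1598
side [0.75 0.  ] 0.15 0.43 243
side [0.75 0.1 ] 0.2 0.46 358
side [0.75 0.5 ] 0.13 0.16 18
side [0.8 0.1] 0.41 0.46 220
side [0.8 0.2] 0.21 0.46 70
side [0.85 0.  ] 0.13 0.3 200
side [0.85 0.2 ] 0.42 0.45 35
side [0.9 0. ] 0.13 0.21 115
side [0.9 0.1] 0.16 0.21 151
```

View pics/scene1.png

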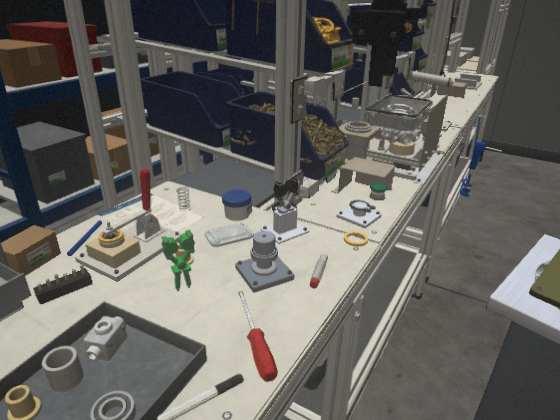

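Emit:
carry_out([
  [0,0,0],
  [0,0,0],
  [0,0,0],
], roll=[0.1,0.2,0.3])

```text
clock: 5.0
tool_pos: [0.389, 0.2273, 0.3363]
eef_rot: [0.94, 0.342, 0.001, 0.001]
contact_force: [0.3, -0.7, -0.7]
opening: 1.001
```

Run:
```python
from h import *
print(status.get_state()['q'])
import pickle
p=pickle.load(open('w1.pkl','rb'))
# top-down warps at heights
def top(p,x0,x1,y0,y1,z,s):
    W=int((y1-y0)/s);H=int((x1-x0)/s)
    jj,ii=np.meshgrid(np.arange(W),np.arange(H))
    X=np.stack([x1-ii*s,y1-jj*s,np.full(ii.shape,z)],-1)
    T=p['world_from_camera']; C=(X-T[:3,3])@T[:3,:3]; x=C[...,:2]/C[...,2:]
    f=1+p['k1']*(x**2).sum(-1,keepdims=True); x=x*f
    return cv2.remap(p['img'],(x[...,0]*p['fx']+p['cx']).astype(np.float32),(x[...,1]*p['fy']+p['cy']).astype(np.float32),cv2.INTER_LINEAR)
a=top(p,.42,.62,.03,.45,0.034,.0006)
cv2.imwrite('pics/top1.png',a[:,:,::-1]); print(a.shape)
```

```text
[-0.28564059  0.33872663 -0.4830756   1.89101613  0.19351757  0.95556059
 -1.73049006]
(333, 700, 3)
```

View pics/top1.png

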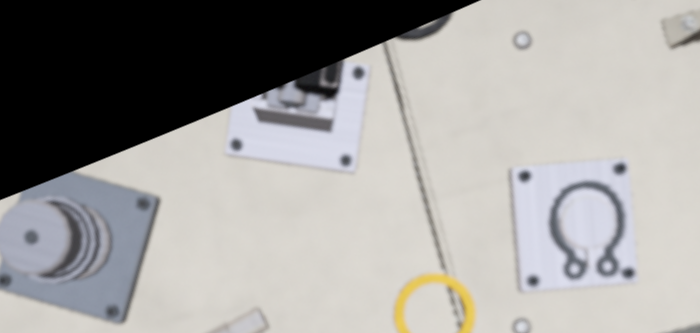

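Emit:
carry_out([
  [0.01,0,0],
  [0.03,0,0],
  [0.05,0,-0.01],
  [0.07,0,-0.02],
  [0.09,0,-0.03],
  [0.1,0,-0.04],
  [0.1,0,-0.05],
  [0.1,0,-0.05],
], roll=[0.12,0.24,0.36,0.48,0.6,0.72,0.84,0.96])

```text
clock: 5.67
tool_pos: [0.4889, 0.2263, 0.2841]
eef_rot: [0.674, 0.739, -0.0, -0.0]
contact_force: [-1.3, 0.7, -0.2]
opening: 0.996
```

Emit:
carry_out([
  [0,0,0],
  [0,0,0],
  [0,0,0],
  [0,0,0],
  [0,0,0],
  [0,0,0],
  [0,0,0],
  [0,0,0],
], roll=[0.12,0.24,0.36,0.48,0.6,0.72,0.84,0.96])

```text
clock: 6.33
tool_pos: [0.4891, 0.2261, 0.284]
eef_rot: [0.254, 0.967, -0.0, -0.0]
contact_force: [-0.1, -0.2, -0.2]
opening: 0.997
```

Emit:
carry_out([
  [0,0.01,0],
  [0,0.02,0],
  [0,0.02,0],
  [0,0.02,0],
  [0,0.02,0],
  [0,0.02,0],
], roll=[0.12,0.24,0.36,0.42,0.42,0.42])

```text
clock: 6.83
tool_pos: [0.4892, 0.2459, 0.2838]
eef_rot: [0.048, 0.999, -0.0, -0.0]
contact_force: [0.1, 0.1, -0.3]
opening: 1.002
```

```bash
cat >> h.py <<'E'
def top(p,x0,x1,y0,y1,z,s):
    W=int((y1-y0)/s);H=int((x1-x0)/s)
    jj,ii=np.meshgrid(np.arange(W),np.arange(H))
    X=np.stack([x1-ii*s,y1-jj*s,np.full(ii.shape,z)],-1)
    T=p['world_from_camera']; C=(X-T[:3,3])@T[:3,:3]; x=C[...,:2]/C[...,2:]
    f=1+p['k1']*(x**2).sum(-1,keepdims=True); x=x*f
    return cv2.remap(p['img'],(x[...,0]*p['fx']+p['cx']).astype(np.float32),(x[...,1]*p['fy']+p['cy']).astype(np.float32),cv2.INTER_LINEAR)
def cloud(p,region=None):
    d=p['range_z']; m=d>0
    if region is not None: m=m&region
    rr,cc=np.nonzero(m)
    u=np.stack([(cc-p['cx'])/p['fx'],(rr-p['cy'])/p['fy']],1); x=u.copy()
    for _ in range(20): x=u/(1+p['k1']*(x**2).sum(1,keepdims=True))
    T=p['world_from_camera']
    return (np.c_[x,np.ones(len(x))]*d[rr,cc][:,None])@T[:3,:3].T+T[:3,3], np.stack([cc,rr],1)
def yaw():
    from scipy.spatial.transform import Rotation as R
    M=R.from_quat(status.get_state()['eef_rot']).as_matrix(); return np.degrees(np.arctan2(M[1,0],M[0,0])),M
E
python3 - <<'E'
from h import *
import pickle
np.set_printoptions(precision=4,suppress=True)
p=snapshot('wrist'); save(p,'w2.png'); pickle.dump(p,open('w2.pkl','wb')); print(p['world_from_camera'])
for q in ['pliers_pin','slot','nest_seat','ring_centre','eye_left','eye_right','shaft_axis']:
    for d in tip_of(p,q)[:2]:
        if d['confidence']>.2: print(' ',q,np.round(d['pixel'],1),round(d['confidence'],2),w_depth(p,d['pixel']))
s=status.get_state();print(s['q'],s['clock'],s['tool_pos'],yaw())
E
```

```text
[[ 0.0967  0.9519  0.2908  0.4141]
 [ 0.9953 -0.0921 -0.0296  0.2536]
 [-0.0014  0.2923 -0.9563  0.4432]
 [ 0.      0.      0.      1.    ]]
  pliers_pin [554.7 192.5] 0.86 [0.5298 0.5248 0.0889]
  pliers_pin [314.1 234.8] 0.55 [0.5566 0.2756 0.0759]
  slot [309.9 215.9] 0.62 [0.5487 0.2749 0.0339]
  slot [310.4 228.6] 0.55 [0.5499 0.2723 0.0737]
  nest_seat [150.4 176.2] 0.88 [0.4831 0.097  0.0355]
  ring_centre [152.9 179.7] 0.74 [0.4876 0.0986 0.0343]
  ring_centre [149.8 178.8] 0.6 [0.4862 0.0953 0.0345]
  eye_left [153.1 153.4] 0.76 [0.4604 0.0962 0.0107]
  eye_left [298.7 217.4] 0.46 [0.5473 0.2615 0.0397]
  eye_right [137.8 158.3] 0.65 [0.4643 0.0766 0.0107]
  shaft_axis [432.8 146.5] 0.74 [0.4719 0.3974 0.0862]
[ 0.0403  0.6941 -1.0586  1.7015  0.6585  1.1482  0.2701] 7.2333 [0.4891 0.2461 0.2841] (np.float64(174.61854573276977), array([[-0.9956,  0.0938, -0.    ],
       [ 0.0938,  0.9956, -0.001 ],
       [-0.0001, -0.001 , -1.    ]]))
```

View pics/w2.png

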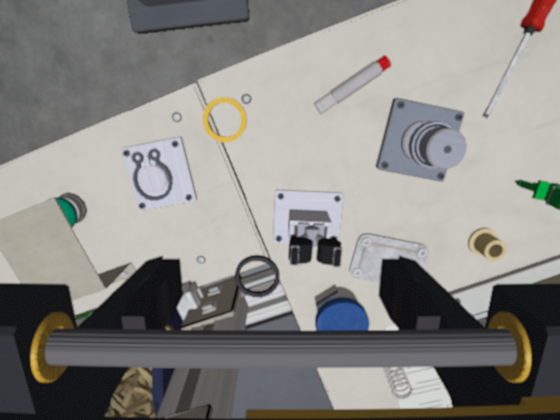

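```bash
python3 - <<'E'
from h import *
import pickle
np.set_printoptions(precision=4,suppress=True)
p=pickle.load(open('w2.pkl','rb'))
W,px=cloud(p)
m=(abs(W[:,0]-.552)<.05)&(abs(W[:,1]-.27)<.05)
A=W[m]
for lo,hi in [(.003,.014),(.05,.058),(.06,.08),(.08,.1),(.1,.118),(.118,.135)]:
    B=A[(A[:,2]>lo)&(A[:,2]<hi)]
    if len(B)<10: print(lo,len(B));continue
    r=cv2.minAreaRect((B[:,:2]*1000).astype(np.float32)); print(lo,len(B),B.min(0),B.max(0),np.median(B,0),r)
for z,n in [(.054,'rim'),(.122,'top')]:
    a=top(p,.49,.61,.21,.33,z,.0003); cv2.imwrite(f'pics/h_{n}.png',a[:,:,::-1])
a=top(p,.43,.53,.05,.15,.034,.0002); cv2.imwrite('pics/n_top.png',a[:,:,::-1])
E
python3 -c "
import cv2,numpy as np
a=cv2.imread('pics/h_rim.png');b=cv2.imread('pics/h_top.png');c=cv2.resize(cv2.imread('pics/n_top.png'),(400,400))
cv2.imwrite('pics/cmp1.png',cv2.resize(np.hstack([a,b]),(800,400)));cv2.imwrite('pics/cmp2.png',c)"
```

```text
0.003 2094 [0.5206 0.2266 0.0031] [0.5923 0.3195 0.0139] [0.5446 0.2676 0.0064] ((559.8612060546875, 272.795654296875), (85.18230438232422, 69.7313232421875), 81.91351318359375)
0.05 267 [0.5453 0.248  0.05  ] [0.57   0.2975 0.058 ] [0.5516 0.2735 0.0541] ((558.215576171875, 272.8607177734375), (47.994529724121094, 23.041624069213867), 85.24658203125)
0.06 341 [0.5478 0.2585 0.06  ] [0.571  0.2883 0.0797] [0.555  0.2738 0.0731] ((558.6806030273438, 272.5332336425781), (29.420583724975586, 21.76810646057129), 76.17857360839844)
0.08 83 [0.5467 0.2498 0.0801] [0.5598 0.298  0.0997] [0.5525 0.266  0.0943] ((554.3905029296875, 273.4678955078125), (48.46376037597656, 9.150959968566895), 81.63095092773438)
0.1 525 [0.5465 0.246  0.1   ] [0.5716 0.2993 0.1179] [0.5528 0.2741 0.1125] ((560.0913696289062, 272.6796875), (51.930030822753906, 20.72065544128418), 81.87432098388672)
0.118 738 [0.5467 0.2477 0.118 ] [0.5737 0.2983 0.1267] [0.5594 0.2798 0.121 ] ((560.15673828125, 272.8104248046875), (49.66210174560547, 20.831741333007812), 81.8060302734375)
```

View pics/cmp1.png

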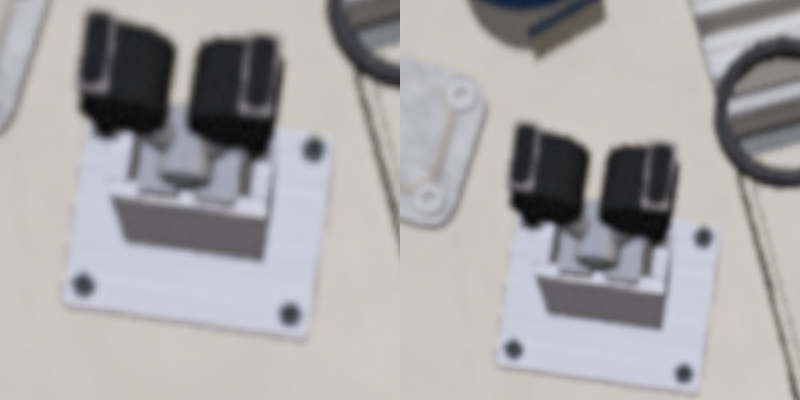

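View pics/cmp2.png

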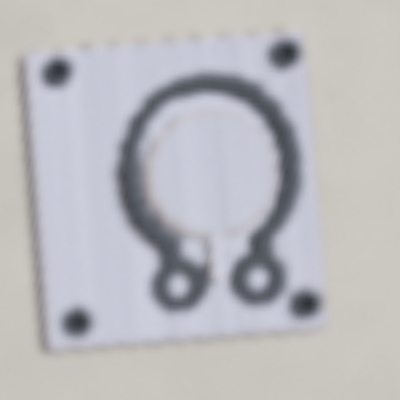

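Run:
```python
from h import *
for n in ['scene','side','wrist']:
    p=snapshot(n); W,_=cloud(p)
    m=(W[:,0]>.57)&(W[:,0]<.7)&(W[:,1]>.14)&(W[:,1]<.4)&(W[:,2]>.13)&(W[:,2]<.6)
    B=W[m]
    for y in np.arange(.14,.4,.03):
        C=B[(B[:,1]>=y)&(B[:,1]<y+.03)]
        if len(C)>3: print(n,round(y,2),C[:,0].min().round(3),C[:,2].min().round(3),C[:,2].max().round(3),len(C))
```

```text
scene 0.14 0.643 0.13 0.459 1383
scene 0.17 0.642 0.13 0.459 1604
side 0.14 0.643 0.131 0.459 1119
side 0.17 0.644 0.205 0.284 63
wrist 0.14 0.644 0.132 0.222 1602
wrist 0.17 0.643 0.13 0.223 980
```

Emit:
carry_out([
  [0.02,0.01,-0.02],
  [0.05,0.02,-0.05],
  [0.071,0.027,-0.08],
  [0.071,0.027,-0.09],
  [0.071,0.027,-0.09],
], roll=[-0.02,-0.048,-0.048,-0.048,-0.048])

```text
clock: 7.8
tool_pos: [0.5591, 0.2717, 0.1904]
eef_rot: [0.071, 0.997, -0.002, -0.003]
contact_force: [-0.5, -0.2, 0.5]
opening: 0.999
```

Emit:
carry_out([
  [0.001,0.001,-0.02],
  [0.001,0.001,-0.05],
  [0.001,0.001,-0.075],
  [0.001,0.001,-0.083],
  [0.001,0.001,-0.083],
  [0.001,0.001,-0.083],
], roll=[0,0,0,0,0,0])

```text
clock: 8.3
tool_pos: [0.5602, 0.2735, 0.1092]
eef_rot: [0.071, 0.997, -0.001, -0.002]
contact_force: [0.2, 0.9, 0.7]
opening: 1.0
```

Run:
```python
from h import *
np.set_printoptions(precision=4,suppress=True)
p=snapshot('wrist'); save(p,'w3.png'); s=status.get_state();print(s['tool_pos'],s['contact_force'],yaw()[0])
p=snapshot('scene'); save(p,'s3.png')
cv2.imwrite('pics/s3c.png',cv2.resize(p['img'][130:300,200:400,::-1],(800,680))[:600])
```

```text
[0.5606 0.2738 0.1097] [0.2367 0.6092 0.0792] 171.84764861161344
```

View pics/w3.png

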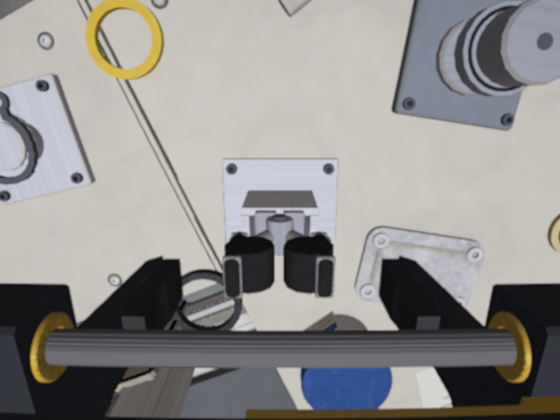

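View pics/s3c.png

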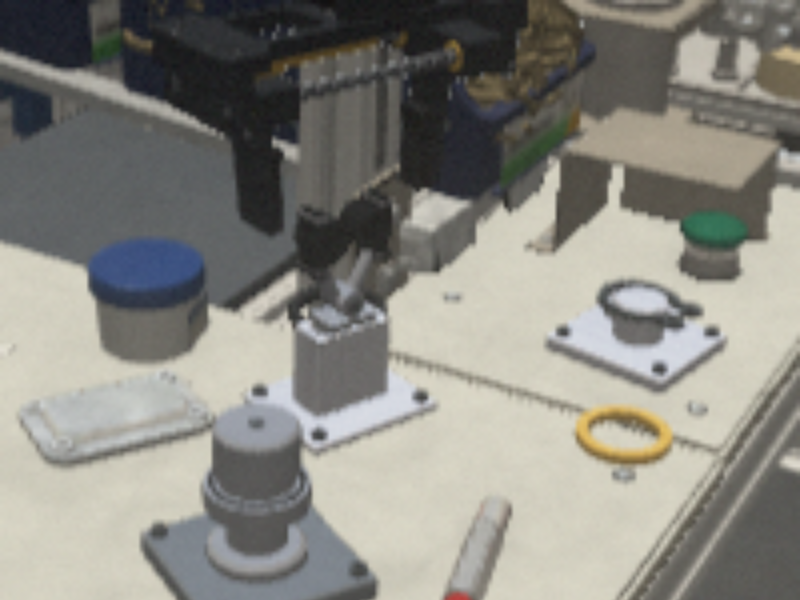

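Emit:
carry_out([
  [0,-0.001,-0.001],
  [0,-0.001,-0.001],
  [0,-0.001,-0.001],
  [0,-0.001,-0.001],
  [0,-0.001,-0.001],
  [0,-0.001,-0.001],
  [0,-0.001,-0.001],
  [0,-0.001,-0.001],
], roll=[0,0,0,0,0,0,0,0], gripper=0.45, grip_force=5)

```text
clock: 9.07
tool_pos: [0.5608, 0.2729, 0.1088]
eef_rot: [0.071, 0.997, -0.001, -0.001]
contact_force: [-0.6, 0.4, 1.0]
opening: 0.555
```

Emit:
carry_out([
  [0,0,0],
  [0,0,0],
  [0,0,0],
], roll=[0,0,0])

```text
clock: 9.32
tool_pos: [0.5608, 0.2729, 0.1088]
eef_rot: [0.071, 0.997, -0.001, -0.001]
contact_force: [1.1, -0.6, 0.6]
opening: 0.556
```

Run:
```python
from h import *
np.set_printoptions(precision=4,suppress=True)
p=snapshot('wrist'); save(p,'w4.png'); s=status.get_state();print(s['tool_pos'],s['contact_force'],s['opening'],yaw()[0])
```

```text
[0.5608 0.2729 0.1088] [0.5347 0.2713 1.0022] 0.5538613426070828 171.83617193989136
```

View pics/w4.png

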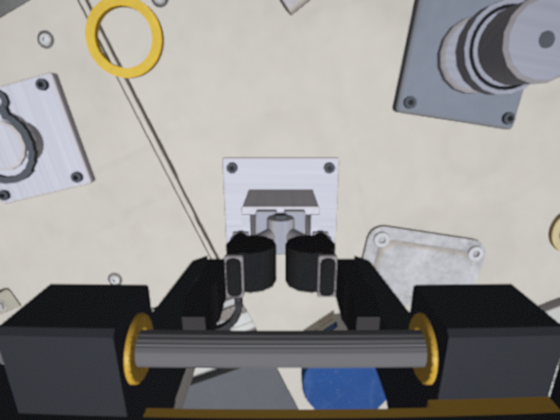

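Emit:
carry_out([
  [0,0,0.005],
  [0,0,0.015],
  [0,0,0.03],
  [0,0,0.045],
  [0,0,0.06],
  [0,0,0.075],
  [0,0,0.085],
  [0,0,0.085],
], roll=[0,0,0,0,0,0,0,0])

```text
clock: 10.03
tool_pos: [0.5618, 0.2742, 0.1971]
eef_rot: [0.071, 0.997, 0.001, 0.0]
contact_force: [0.0, -0.0, -2.0]
opening: 0.554
```

Run:
```python
from h import *
np.set_printoptions(precision=4,suppress=True)
s=status.get_state();print(s['tool_pos'],s['contact_force'],s['opening'],yaw()[0])
for n in ['side','scene','wrist']:
    p=snapshot(n); save(p,n+'5.png')
    for q in ['tip_left','tip_right','pliers_pin']:
        for d in tip_of(p,q)[:2]: print(n,q,np.round(d['pixel'],1),round(d['confidence'],2),w_depth(p,d['pixel']))
    if n!='wrist':
        c=proj(p,[.56,.273,.12]); x,y=int(c[0]),int(c[1]); x=min(max(x,80),480);y=min(max(y,60),360)
        cv2.imwrite(f'pics/{n}5c.png',cv2.resize(p['img'][y-60:y+60,x-80:x+80,::-1],(800,600),interpolation=cv2.INTER_CUBIC)); print(x,y)
```

```text
[0.5618 0.2742 0.1971] [ 0.0059 -0.0129 -2.0337] 0.553754957971529 171.8142150151578
side tip_left [274.8 185.4] 0.79 [ 0.5391  0.5307 -0.0036]
side tip_left [297.9 196.1] 0.66 [0.5583 0.261  0.1111]
side tip_right [299.8 201.6] 0.81 [ 0.5895  0.4387 -0.0003]
side pliers_pin [299.7 173.7] 0.91 [0.5608 0.2673 0.1538]
side pliers_pin [277.2 162. ] 0.78 [0.5449 0.5388 0.056 ]
298 188
scene tip_left [186.8 285.1] 0.62 [0.5367 0.5425 0.0075]
scene tip_right [178.4 293.1] 0.76 [0.5359 0.5613 0.0003]
scene tip_right [291.8 192. ] 0.59 [0.6506 0.1581 0.0261]
scene pliers_pin [181.1 261.5] 0.97 [0.533  0.5501 0.0648]
scene pliers_pin [286.1 170.8] 0.9 [0.5545 0.278  0.1481]
285 181
wrist tip_left [296.5 206.3] 0.65 [0.5572 0.2842 0.1113]
wrist tip_left [552.8 119.6] 0.38 [0.5371 0.5334 0.0097]
wrist tip_right [266.9 205.5] 0.62 [0.554  0.264  0.1102]
wrist pliers_pin [281.3 232.9] 0.62 [0.5569 0.2737 0.1606]
```

View pics/scene5c.png

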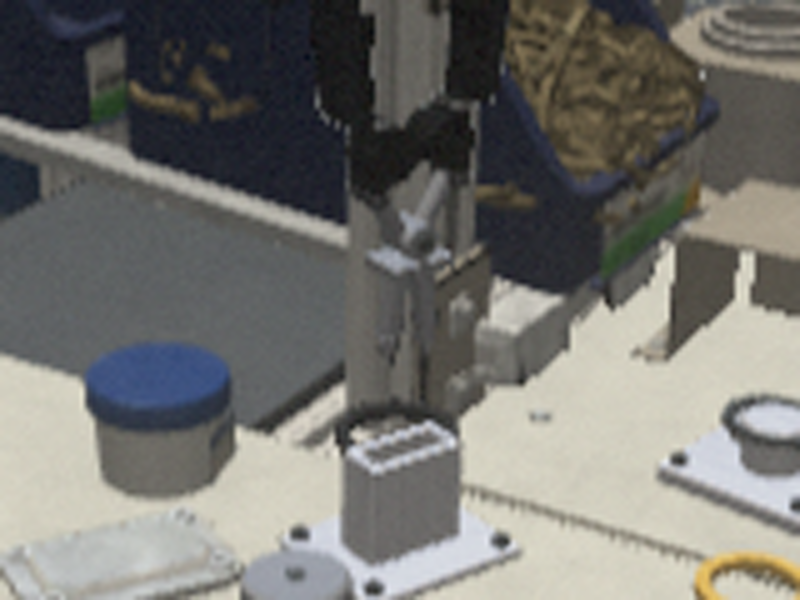

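View pics/side5c.png

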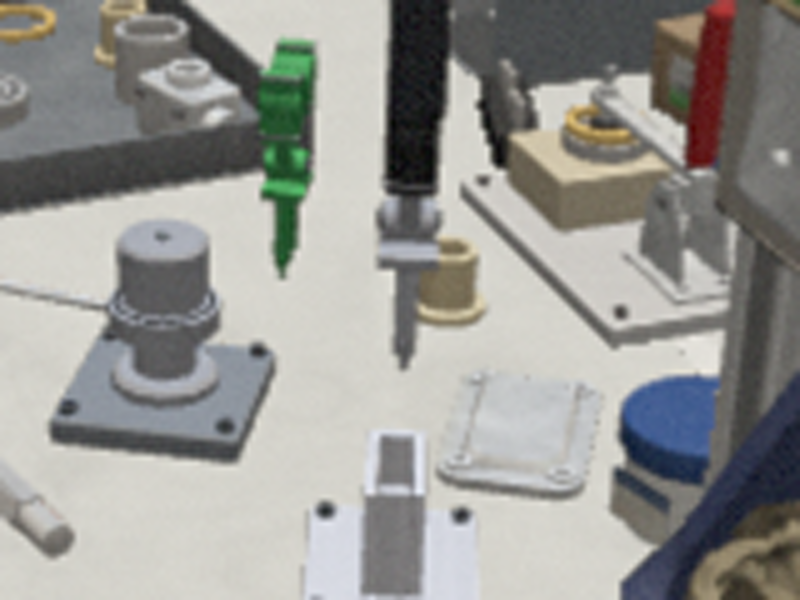

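View pics/wrist5.png

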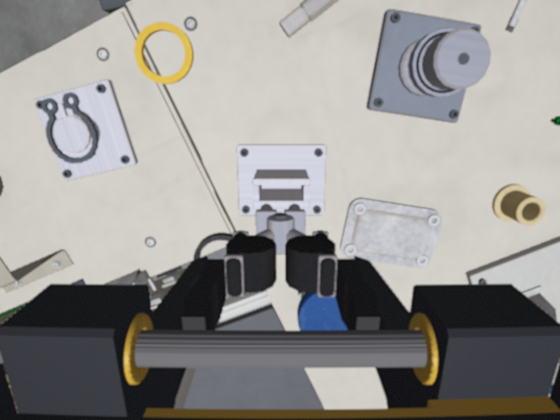

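Run:
```python
from h import *
np.set_printoptions(precision=4,suppress=True)
p=snapshot('wrist'); t=status.get_state()['tool_pos']
a=np.radians(171.8-180); yv=np.array([-np.sin(a),np.cos(a),0])
for sep in (.020,.0246):
    for s in (1,-1): print(sep,s,proj(p,t+[0,0,-.0988]+yv*s*sep/2), proj(p,t+[0,0,-.0908]+yv*s*sep/2))
x0,y0=231,160
im=cv2.resize(p['img'][y0:y0+75,x0:x0+100,::-1],(800,600),interpolation=cv2.INTER_CUBIC)
cv2.imwrite('pics/w5c.png',im)
print(status.get_state()['clock'])
```

```text
0.02 1 [294.1908 206.2567] [294.5625 209.3741]
0.02 -1 [267.058  206.2452] [266.6347 209.3616]
0.0246 1 [297.3112 206.2582] [297.7744 209.3755]
0.0246 -1 [263.939  206.2441] [263.4243 209.3602]
10.6833
```

View pics/w5c.png

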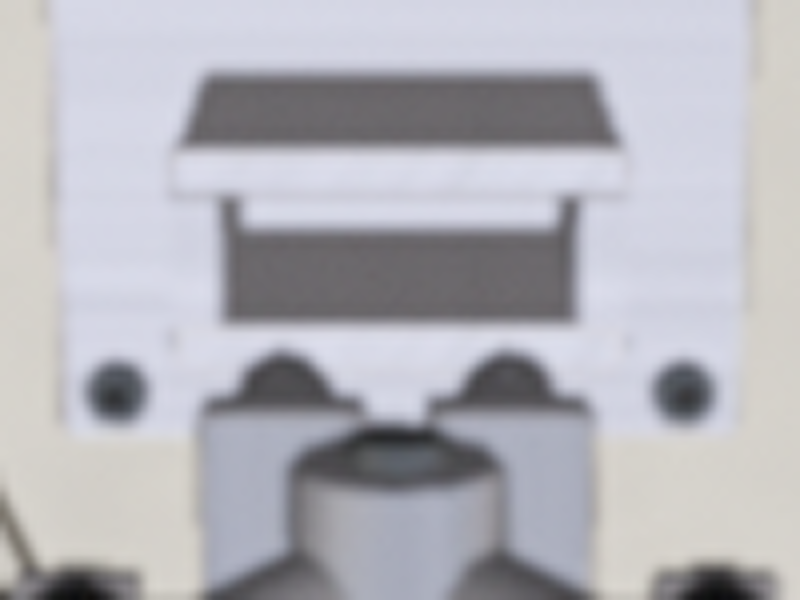

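Emit:
carry_out([
  [-0.008,-0.012,0],
  [-0.022,-0.035,0],
  [-0.037,-0.065,0],
  [-0.052,-0.095,0],
  [-0.067,-0.12,-0.005],
  [-0.08,-0.145,-0.012],
  [-0.092,-0.165,-0.02],
  [-0.102,-0.179,-0.025],
], roll=[0.02,0.05,0.08,0.11,0.14,0.17,0.2,0.218])

```text
clock: 11.35
tool_pos: [0.4575, 0.091, 0.168]
eef_rot: [-0.038, 0.999, -0.002, -0.002]
contact_force: [0.7, 0.2, -1.6]
opening: 0.554
```

Emit:
carry_out([
  [0,0,-0.005],
  [0,0,-0.01],
  [0,0,-0.01],
], roll=[0,0,0])

```text
clock: 11.6
tool_pos: [0.4581, 0.092, 0.1576]
eef_rot: [-0.037, 0.999, -0.002, -0.002]
contact_force: [0.4, -0.1, -1.7]
opening: 0.555
```

```bash
cat > tipview.py <<'E'
from h import *
import sys
np.set_printoptions(precision=4,suppress=True)
tag=sys.argv[1]; zeye=float(sys.argv[2]) if len(sys.argv)>2 else .034
p=snapshot('wrist'); save(p,f'w{tag}.png'); s=status.get_state(); t=s['tool_pos']; y,M=yaw()
print(t,s['contact_force'],s['opening'],y,s['clock'])
x0,y0=231,160
cv2.imwrite(f'pics/w{tag}c.png',cv2.resize(p['img'][y0:y0+75,x0:x0+100,::-1],(800,600),interpolation=cv2.INTER_CUBIC))
for q in ['eye_left','eye_right','tip_left','tip_right']:
    for d in tip_of(p,q)[:1]:
        print(q,np.round(d['pixel'],1),round(d['confidence'],2),w_z(p,d['pixel'],zeye), 'crop',(np.array(d['pixel'])-[x0,y0])*8)
yv=M[:,1]
for sgn in(1,-1):
    for dz in (-.0988,-.0908): print('tip proj',sgn,(proj(p,t+[0,0,dz]+yv*sgn*.01)-[x0,y0])*8)
E
python3 tipview.py 6
```

```text
[0.4583 0.0926 0.158 ] [ 0.0549  0.3684 -1.6989] 0.5516636843992742 -175.66702217769674 11.65
eye_left [295.8 197.1] 0.58 [0.4568 0.104  0.034 ] crop [518.4 296.8]
eye_right [274.  199.2] 0.72 [0.4598 0.0866 0.034 ] crop [344.  313.6]
tip_left [293.1 208.5] 0.93 [0.4664 0.1026 0.034 ] crop [496.8 388. ]
tip_right [265.  202.5] 0.88 [0.4631 0.0796 0.034 ] crop [272. 340.]
tip proj 1 [512.9102 373.6053]
tip proj 1 [516.0188 398.5891]
tip proj -1 [295.6574 373.9087]
tip proj -1 [292.3925 398.899 ]
```

View pics/w6c.png

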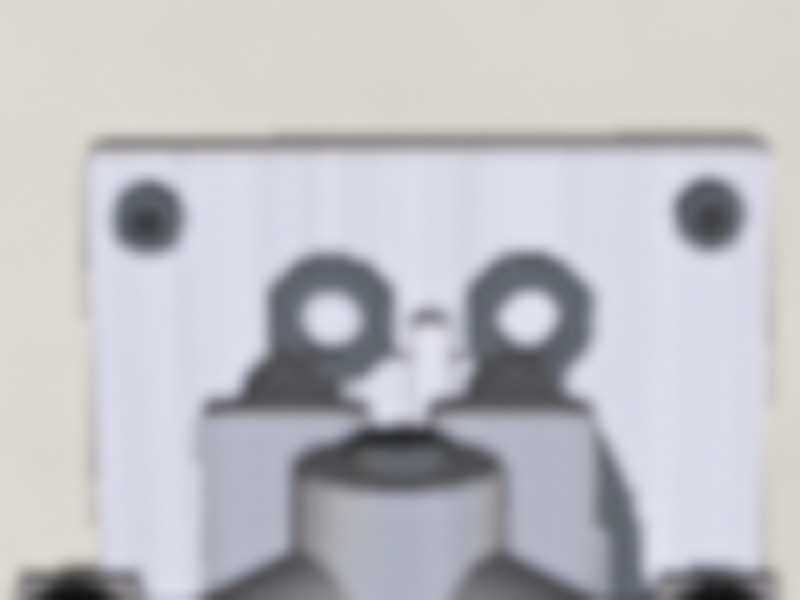

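Run:
```python
from h import *
np.set_printoptions(precision=4,suppress=True)
p=snapshot('wrist'); t=status.get_state()['tool_pos'];y,M=yaw();print(t)
L=w_z(p,(231+527/8,160+316/8),.034);R=w_z(p,(231+330/8,160+318/8),.034)
print(L,R,(L+R)/2,np.linalg.norm(L-R),'deg',np.degrees(np.arctan2(-(L-R)[0],(L-R)[1])),y+180)
# tips as seen: front silhouette of pin, radius 2 -> centre
for c in (287,512): print('tip',c,w_z(p,(231+c/8,160+378/8),t[2]-.0965))
print('need',(L+R)[:2]/2-t[:2])
```

```text
[0.458  0.0921 0.1583]
[0.459  0.1054 0.034 ] [0.4607 0.0856 0.034 ] [0.4598 0.0955 0.034 ] 0.019842699034906302 deg 4.962747398798135 4.349853569287774
tip 287 [0.4591 0.0822 0.0618]
tip 512 [0.4575 0.1028 0.0618]
need [0.0018 0.0034]
```

Emit:
carry_out([
  [0.001,0.002,-0.005],
  [0.0018,0.0034,-0.01],
  [0.0018,0.0034,-0.016],
  [0.0018,0.0034,-0.018],
  [0.0018,0.0034,-0.018],
], roll=[0.005,0.01,0.01,0.01,0.01])

```text
clock: 12.32
tool_pos: [0.4593, 0.0952, 0.1394]
eef_rot: [-0.043, 0.999, -0.002, -0.002]
contact_force: [-0.8, -0.0, -1.9]
opening: 0.551
```

```bash
python3 tipview.py 7
```

```text
[0.4594 0.0953 0.1398] [-0.7751  0.0703 -1.1846] 0.5548448445386651 -175.06779217490975 12.3667
eye_left [293.6 204.9] 0.59 [0.4592 0.1048 0.034 ] crop [500.8 359.2]
eye_right [271.5 203. ] 0.73 [0.4591 0.0881 0.034 ] crop [324. 344.]
tip_left [294.5 209.3] 0.61 [0.4626 0.1059 0.034 ] crop [508.  394.4]
tip_right [266.8 205.9] 0.65 [0.4617 0.0847 0.034 ] crop [286.4 367.2]
tip proj 1 [508.5675 374.137 ]
tip proj 1 [511.4721 399.0391]
tip proj -1 [291.3516 374.2878]
tip proj -1 [287.8829 399.1926]
```

View pics/w7c.png

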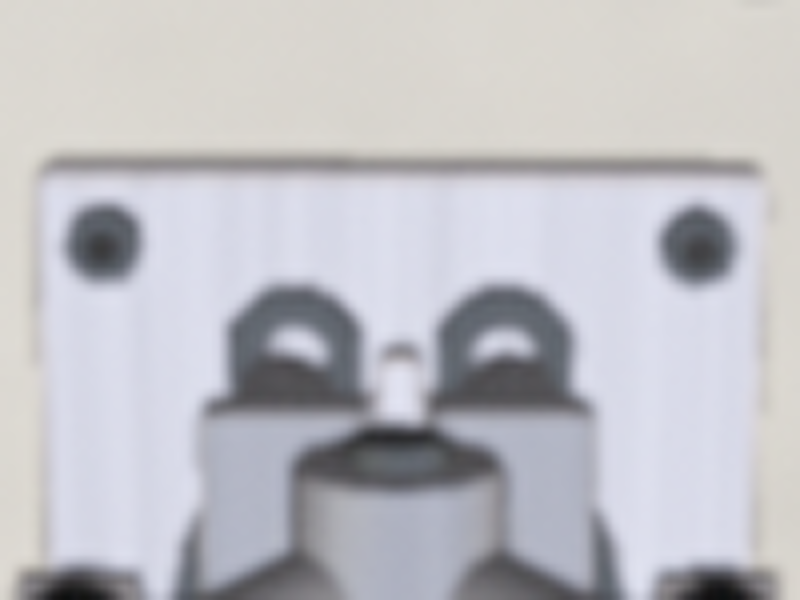

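Run:
```python
from h import *
np.set_printoptions(precision=4,suppress=True)
p=snapshot('wrist'); t=status.get_state()['tool_pos'];y,M=yaw();print(t)
F=lambda c,r,z:w_z(p,(231+c/8,160+r/8),z)
a=F(295,287,.034); b=F(505,287,.034); print(a,b)
xd=np.array([np.cos(np.radians(4.9)),np.sin(np.radians(4.9)),0])
m=(a+b)/2+xd*.00625; print('eye mid',m,'need',m-t)
h=(F(296,322,.034)+F(504,322,.034))/2+xd*.00325; print('by hole',h-t)
print('tip front',F(285,353,t[2]-.0975),F(507,353,t[2]-.0975))
```

```text
[0.4599 0.0955 0.1405]
[0.4549 0.0853 0.034 ] [0.4532 0.105  0.034 ]
eye mid [0.4603 0.0957 0.034 ] need [ 0.0004  0.0002 -0.1065]
by hole [ 0.0008  0.0002 -0.1065]
tip front [0.4588 0.085  0.043 ] [0.4571 0.1052 0.043 ]
```

Emit:
carry_out([
  [0.0005,0,-0.002],
  [0.0005,0,-0.004],
  [0.0005,0,-0.006],
  [0.0005,0,-0.008],
  [0.0005,0,-0.009],
  [0.0005,0,-0.01],
  [0.0005,0,-0.01],
], roll=[0,0,0,0,0,0,0])

```text
clock: 13.2
tool_pos: [0.4603, 0.0954, 0.1302]
eef_rot: [-0.043, 0.999, -0.002, -0.002]
contact_force: [-0.5, 0.6, -1.5]
opening: 0.56
```

```bash
python3 tipview.py 8
```

```text
[0.4603 0.0955 0.1303] [ 0.9559  0.0966 -1.3307] 0.5526423634273844 -175.0788337386322 13.25
eye_left [298.8 205.7] 0.64 [0.458  0.1084 0.034 ] crop [542.4 365.6]
eye_right [266.7 205.6] 0.62 [0.46   0.0851 0.034 ] crop [285.6 364.8]
tip_left [294.6 204.7] 0.88 [0.4575 0.1053 0.034 ] crop [508.8 357.6]
tip_right [268.5 204.7] 0.63 [0.4592 0.0864 0.034 ] crop [300.  357.6]
tip proj 1 [507.3266 370.2601]
tip proj 1 [510.2322 395.1702]
tip proj -1 [290.2538 370.4394]
tip proj -1 [286.7975 395.3531]
```

View pics/w8c.png

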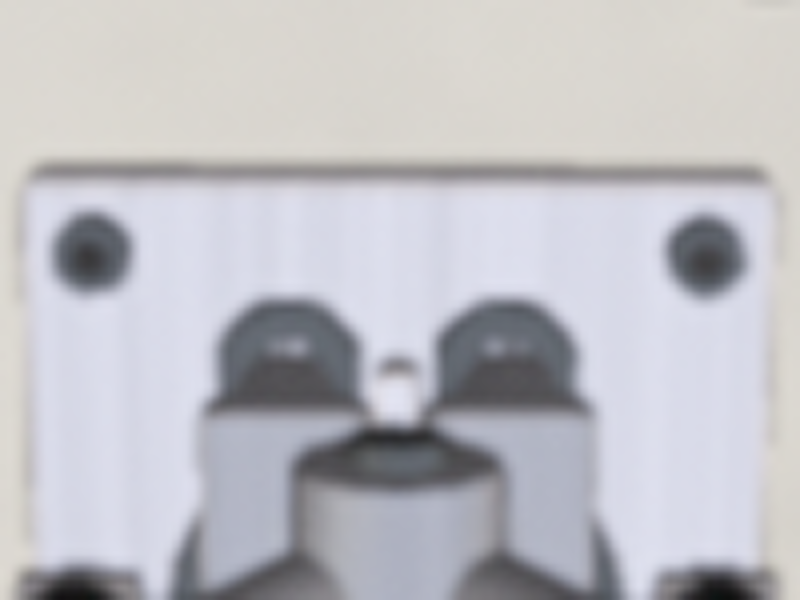

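Emit:
carry_out([
  [0,0,-0.002],
  [0,0,-0.003],
  [0,0,-0.004],
  [0,0,-0.004],
], roll=[0,0,0,0])

```text
clock: 13.78
tool_pos: [0.4603, 0.0954, 0.1263]
eef_rot: [-0.043, 0.999, -0.002, -0.002]
contact_force: [-0.7, 0.1, -1.7]
opening: 0.557
```

```bash
python3 tipview.py 9
```

```text
[0.4603 0.0954 0.1264] [ 0.0166  0.3905 -1.2456] 0.5558341937435615 -175.08271325285838 13.8333
eye_left [296.1 207.6] 0.72 [0.4586 0.1063 0.034 ] crop [520.8 380.8]
eye_right [270.2 205.5] 0.46 [0.4586 0.0877 0.034 ] crop [313.6 364. ]
tip_left [294.5 202.4] 0.9 [0.4548 0.1048 0.034 ] crop [508.  339.2]
tip_right [266.  204.7] 0.74 [0.4583 0.0846 0.034 ] crop [280.  357.6]
tip proj 1 [507.0672 369.8123]
tip proj 1 [509.9637 394.7213]
tip proj -1 [289.9931 369.9923]
tip proj -1 [286.5279 394.905 ]
```

View pics/w9c.png

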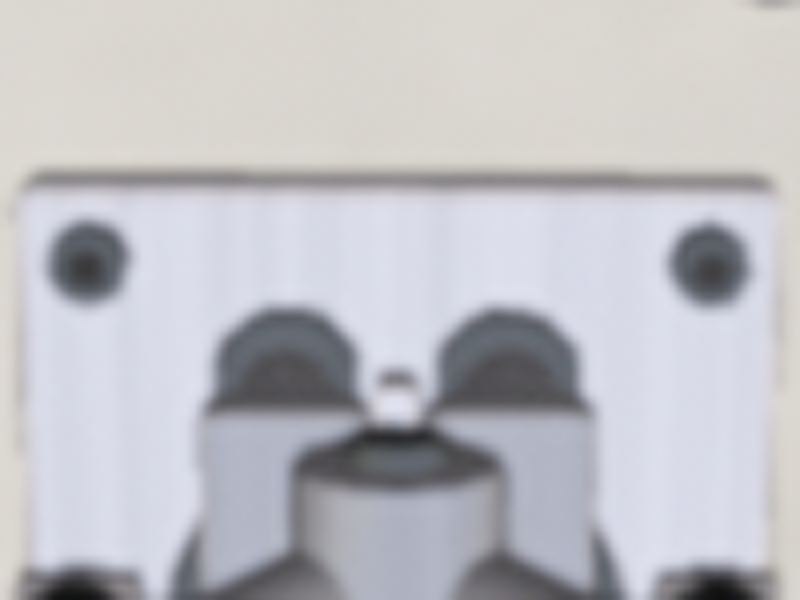

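Emit:
carry_out([
  [0,0,0],
  [0,0,0],
  [0,0,0],
  [0,0,0],
], roll=[0,0,0,0], gripper=0.49, grip_force=30)

```text
clock: 14.37
tool_pos: [0.4605, 0.0957, 0.1267]
eef_rot: [-0.043, 0.999, -0.002, -0.001]
contact_force: [-0.9, 0.3, 0.1]
opening: 0.491
```

```bash
python3 tipview.py 10
```

```text
[0.4605 0.0958 0.1267] [-0.3766  0.0759 -0.9203] 0.48831948621288424 -175.07574244010604 14.4167
eye_left [295.5 205.9] 0.46 [0.4577 0.1062 0.034 ] crop [516.  367.2]
eye_right [264.8 205.5] 0.62 [0.4593 0.0842 0.034 ] crop [270.4 364. ]
tip_left [300. 205.] 0.79 [0.4568 0.1094 0.034 ] crop [552. 360.]
tip_right [260.  205.4] 0.74 [0.4595 0.0807 0.034 ] crop [232.  363.2]
tip proj 1 [506.4601 368.4539]
tip proj 1 [509.3846 393.3766]
tip proj -1 [289.4336 368.6344]
tip proj -1 [286.0005 393.5608]
```

View pics/w10c.png

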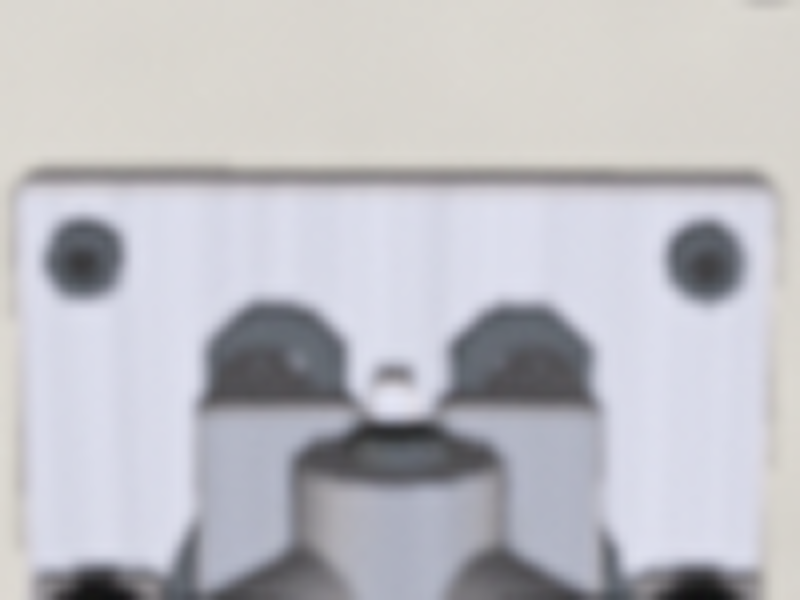

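Emit:
carry_out([
  [0,0,0],
  [0,0,0],
  [0,0,0],
  [0,0,0],
], roll=[0,0,0,0], gripper=0.44, grip_force=35)

```text
clock: 14.95
tool_pos: [0.4605, 0.0955, 0.1266]
eef_rot: [-0.043, 0.999, -0.002, -0.001]
contact_force: [0.9, 0.0, -0.5]
opening: 0.438
```

```bash
python3 tipview.py 11
```

```text
[0.4605 0.0955 0.1266] [-0.4037  0.5494  0.0351] 0.439799128505685 -175.08686055670756 15.0
eye_left [296.9 207. ] 0.52 [0.4584 0.107  0.034 ] crop [527.2 376. ]
eye_right [266.4 204.9] 0.5 [0.4587 0.085  0.034 ] crop [283.2 359.2]
tip_left [300.3 206.8] 0.88 [0.458  0.1095 0.034 ] crop [554.4 374.4]
tip_right [261.2 206.1] 0.7 [0.4599 0.0814 0.034 ] crop [241.6 368.8]
tip proj 1 [506.6496 368.6382]
tip proj 1 [509.5487 393.5518]
tip proj -1 [289.6211 368.8083]
tip proj -1 [286.1621 393.7254]
```

View pics/w11c.png

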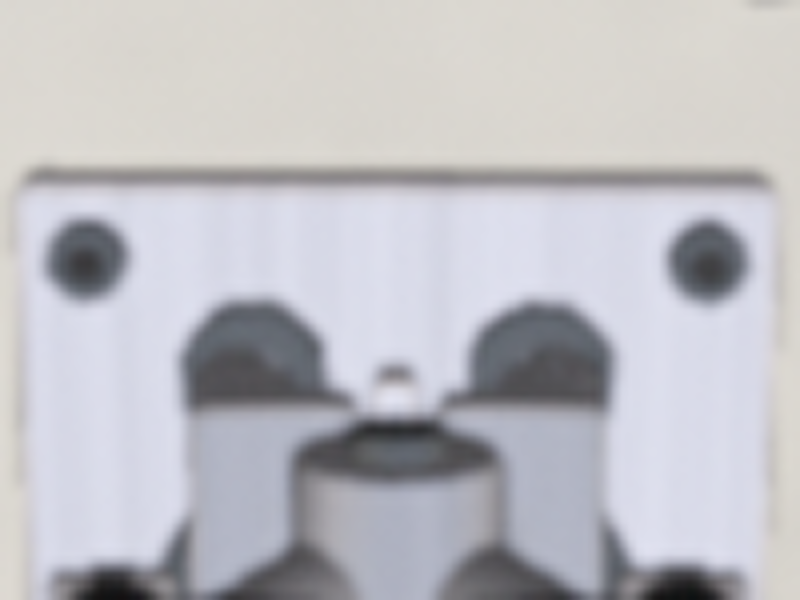

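Emit:
carry_out([
  [0,0,0],
  [0,0,0],
  [0,0,0],
  [0,0,0],
], roll=[0,0,0,0], gripper=0.37, grip_force=40)

```text
clock: 15.53
tool_pos: [0.4605, 0.0954, 0.1266]
eef_rot: [-0.043, 0.999, -0.002, -0.001]
contact_force: [-0.6, -0.7, 0.2]
opening: 0.373
```

```bash
python3 tipview.py 12
```

```text
[0.4605 0.0954 0.1265] [-0.5128  0.275  -1.1683] 0.37198504972672386 -175.09215688000975 15.5833
eye_left [301.1 205.5] 0.59 [0.4569 0.1098 0.034 ] crop [560.8 364. ]
eye_right [261.5 205.9] 0.62 [0.4597 0.0814 0.034 ] crop [244.  367.2]
tip_left [303.8 205.2] 0.66 [0.4566 0.1117 0.034 ] crop [582.4 361.6]
tip_right [253.5 202.9] 0.64 [0.4579 0.0755 0.034 ] crop [180.  343.2]
tip proj 1 [507.1432 368.8388]
tip proj 1 [510.0331 393.7475]
tip proj -1 [290.125  369.0042]
tip proj -1 [286.6572 393.9163]
```

View pics/w12c.png

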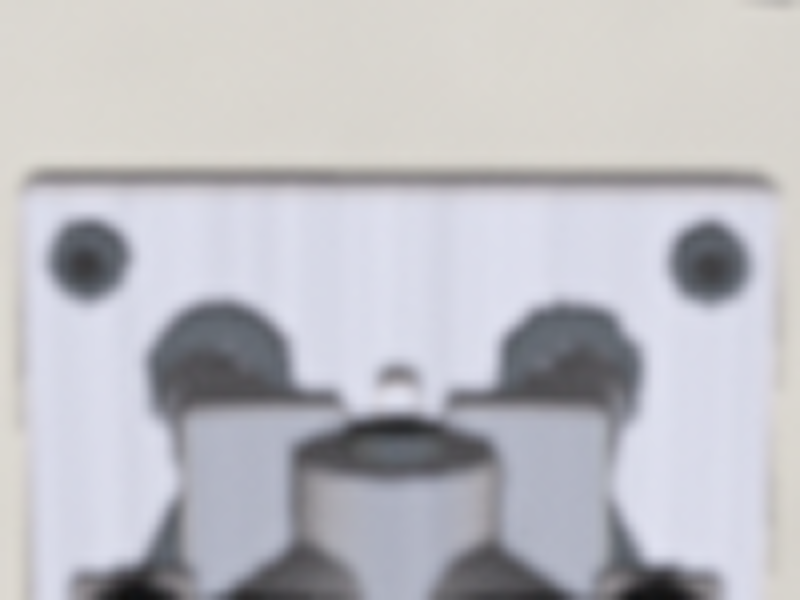

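Emit:
carry_out([
  [0,0,0],
  [0,0,0],
  [0,0,0],
  [0,0,0],
], roll=[0,0,0,0], gripper=0.3, grip_force=40)

```text
clock: 16.12
tool_pos: [0.4604, 0.0955, 0.1265]
eef_rot: [-0.043, 0.999, -0.002, -0.001]
contact_force: [0.1, -0.7, -0.2]
opening: 0.306
```

```bash
python3 tipview.py 13
```

```text
[0.4604 0.0954 0.1265] [ 0.3953 -0.5952 -1.1854] 0.3038520875327661 -175.0865023611002 16.1667
eye_left [308.7 208.9] 0.63 [0.459  0.1156 0.034 ] crop [621.6 391.2]
eye_right [256.7 206.3] 0.69 [0.4603 0.0781 0.034 ] crop [205.6 370.4]
tip_left [309.7 208.9] 0.81 [0.4589 0.1163 0.034 ] crop [629.6 391.2]
tip_right [251.8 205. ] 0.96 [0.4596 0.0745 0.034 ] crop [166.4 360. ]
tip proj 1 [506.5592 368.7693]
tip proj 1 [509.4454 393.6752]
tip proj -1 [289.5259 368.9512]
tip proj -1 [286.0535 393.861 ]
```

View pics/w13c.png

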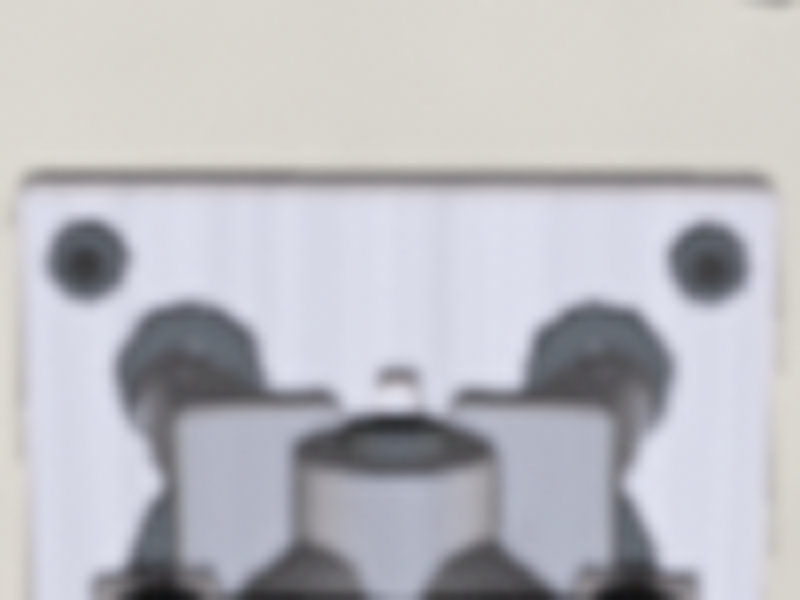

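View pics/w13.png

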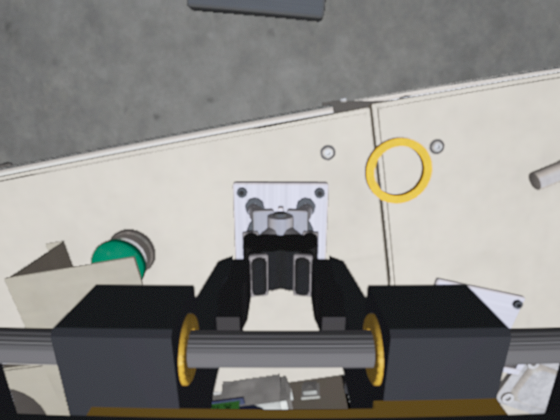

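Emit:
carry_out([
  [0,0,0],
  [0,0,0],
  [0,0,0],
  [0,0,0],
], roll=[0,0,0,0], gripper=0.23, grip_force=40)

```text
clock: 16.7
tool_pos: [0.4604, 0.0955, 0.1265]
eef_rot: [-0.043, 0.999, -0.002, -0.001]
contact_force: [0.1, 0.1, -2.0]
opening: 0.229
```

```bash
python3 tipview.py 14
```

```text
[0.4605 0.0955 0.1265] [ 0.0969 -0.4449 -1.5614] 0.2286027837765202 -175.080943049922 16.75
eye_left [311.1 206.3] 0.55 [0.4569 0.1172 0.034 ] crop [640.8 370.4]
eye_right [255.4 206.6] 0.68 [0.4606 0.0773 0.034 ] crop [195.2 372.8]
tip_left [312.  204.8] 0.61 [0.4557 0.1177 0.034 ] crop [648.  358.4]
tip_right [248.1 204.2] 0.79 [0.4592 0.0719 0.034 ] crop [136.8 353.6]
tip proj 1 [506.4244 368.7474]
tip proj 1 [509.3207 393.6549]
tip proj -1 [289.4032 368.9342]
tip proj -1 [285.9417 393.8458]
```

View pics/w14c.png

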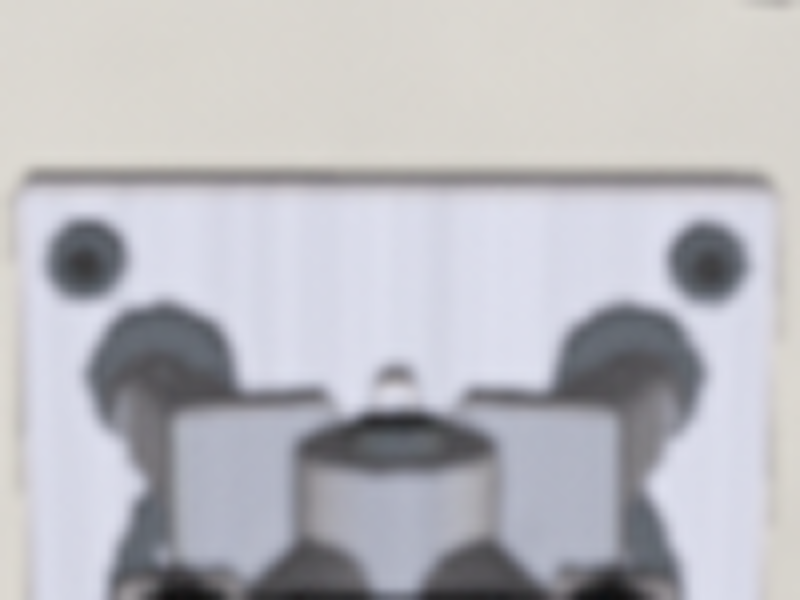

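Emit:
carry_out([
  [0,0,0.002],
  [0,0,0.006],
  [0,0,0.012],
  [0,0,0.02],
  [0,0,0.03],
  [0,0,0.04],
  [0,0,0.045],
  [0,0,0.045],
], roll=[0,0,0,0,0,0,0,0])

```text
clock: 17.62
tool_pos: [0.4612, 0.0959, 0.173]
eef_rot: [-0.043, 0.999, -0.001, -0.0]
contact_force: [1.1, 0.2, -1.3]
opening: 0.232
```

```bash
python3 tipview.py 15
python3 - <<'E'
from h import *
for n in ['side','scene']:
    p=snapshot(n); c=proj(p,[.46,.095,.08]); x,y=int(c[0]),int(c[1]); x=min(max(x,80),480);y=min(max(y,60),360)
    cv2.imwrite(f'pics/{n}15c.png',cv2.resize(p['img'][y-60:y+60,x-80:x+80,::-1],(800,600),interpolation=cv2.INTER_CUBIC))
E
```

```text
[0.4608 0.0956 0.1722] [ 0.8656  0.1451 -1.9797] 0.23093603780086747 -175.10162779972174 17.6667
eye_left [309.2 204.8] 0.55 [0.4699 0.1209 0.034 ] crop [625.6 358.4]
eye_right [254.  202.7] 0.53 [0.4721 0.074  0.034 ] crop [184.  341.6]
tip_left [312.9 203.9] 0.81 [0.4689 0.124  0.034 ] crop [655.2 351.2]
tip_right [247.3 207.5] 0.74 [0.4768 0.0685 0.034 ] crop [130.4 380. ]
tip proj 1 [502.4843 360.1301]
tip proj 1 [505.303  384.9513]
tip proj -1 [285.8967 360.3183]
tip proj -1 [282.3878 385.1441]
```

View pics/w15.png

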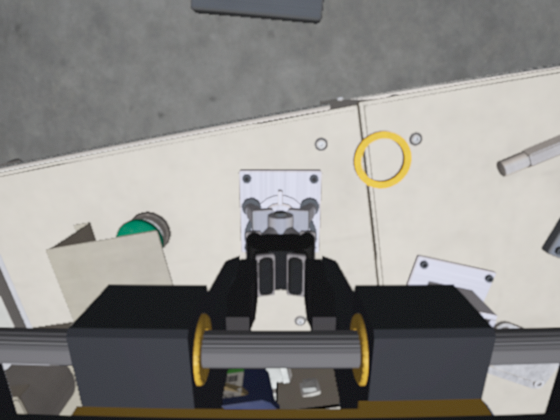

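View pics/side15c.png

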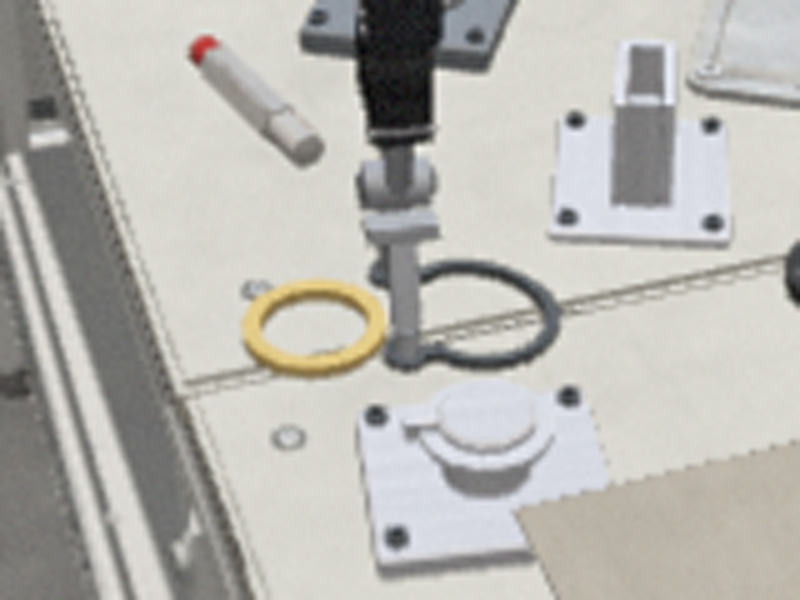

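View pics/scene15c.png

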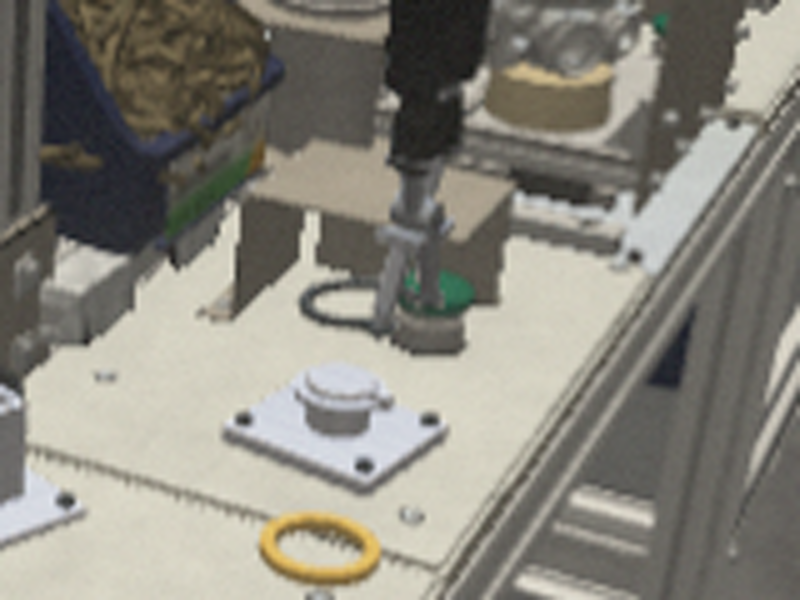

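```bash
cat > ringfit.py <<'E'
from h import *
from scipy.optimize import least_squares
np.set_printoptions(precision=4,suppress=True)
def ringpts(p):
    best=[d for d in cut_out(p,'ring') if d['confidence']>.2]
    return best
def circ(A):
    f=lambda q:np.hypot(A[:,0]-q[0],A[:,1]-q[1])-q[2]
    r=least_squares(f,[*A[:,:2].mean(0),.02],loss='soft_l1',f_scale=.001); return r.x,np.sqrt(np.mean(r.fun**2))
E
python3 - <<'E'
from ringfit import *
import pickle
s=status.get_state(); t=s['tool_pos']; print(t,s['clock'])
for n in ['side','scene']:
    p=snapshot(n); pickle.dump(p,open(f'{n}15.pkl','wb'))
    W,px=cloud(p)
    # ring: z near t-.0988+..., ahead in x
    zr=t[2]-.095
    m=(abs(W[:,2]-zr)<.012)&(W[:,0]>t[0]-.01)&(W[:,0]<t[0]+.065)&(abs(W[:,1]-t[1])<.04)
    A=W[m]; print(n,len(A),A.min(0),A.max(0),np.median(A,0))
    c=np.linalg.lstsq(np.c_[A[:,:2]-t[:2],np.ones(len(A))],A[:,2],rcond=None)[0]; print('plane',c)
    B=A[(A[:,0]>t[0]+.012)]; print('circ',circ(B))
    # shaft top
    m=(abs(W[:,0]-.475)<.05)&(abs(W[:,1]-.40)<.05)&(W[:,2]>.02)
    A=W[m]; zt=np.percentile(A[:,2],98); T=A[A[:,2]>zt-.003]; print('shaft top',zt,T.min(0),T.max(0),T.mean(0),len(T),cv2.minEnclosingCircle((T[:,:2]*1000).astype(np.float32)))
    h=np.histogram(A[:,2],np.arange(.01,.11,.004)); print(np.c_[h[1][:-1],h[0]].T)
    for d in tip_of(p,'ring_centre')[:2]: print(d['pixel'],d['confidence'],w_z(p,d['pixel'],zr))
E
```

```text
[0.4602 0.0954 0.1712] 17.9667
side 309 [0.4509 0.066  0.068 ] [0.5094 0.1229 0.0874] [0.48   0.0812 0.075 ]
plane [-0.1519 -0.0256  0.0784]
circ (array([0.4824, 0.0953, 0.0247]), np.float64(0.0016358838431966677))
shaft top 0.029771144742236966 [0.4891 0.408  0.0292] [0.4892 0.4109 0.0302] [0.4891 0.4095 0.0297] 2 ((489.1483154296875, 409.47528076171875), 1.42787504196167)
[[ 0.01   0.014  0.018  0.022  0.026  0.03   0.034  0.038  0.042  0.046
   0.05   0.054  0.058  0.062  0.066  0.07   0.074  0.078  0.082  0.086
   0.09   0.094  0.098  0.102]
 [ 0.     0.    15.     4.     2.     1.     0.     0.     0.     0.
   0.     0.     0.     0.     0.     0.     0.     0.     0.     0.
   0.     0.     0.     0.   ]]
[259.9, 268.6] 0.49 [0.4784 0.0925 0.0762]
scene 137 [0.4503 0.0709 0.0698] [0.5104 0.1252 0.0881] [0.4687 0.1019 0.0768]
plane [-0.1636 -0.024   0.0804]
circ (array([0.4808, 0.0983, 0.0256]), np.float64(0.0017807037476291448))
shaft top 0.0867647809139495 [0.4546 0.3928 0.0838] [0.4932 0.432  0.0876] [0.4734 0.4138 0.0858] 212 ((474.2691955566406, 412.67535400390625), 20.449295043945312)
[[  0.01    0.014   0.018   0.022   0.026   0.03    0.034   0.038   0.042
    0.046   0.05    0.054   0.058   0.062   0.066   0.07    0.074   0.078
    0.082   0.086   0.09    0.094   0.098   0.102]
 [  0.      0.     60.    106.     27.     24.      9.      1.     29.
   48.     51.    132.     25.     37.     39.     46.     40.     38.
  142.     93.      0.      0.      0.      0.   ]]
[359.0, 190.2] 0.46 [0.483  0.1131 0.0762]
```

```bash
cat > rm.py <<'E'
from ringfit import *
from scipy.spatial.transform import Rotation as R
from scipy.optimize import minimize
P=np.array([17.4,10.2])
def arc(r,a0,a1,n=40):
    a=np.linspace(a0,a1,n); return np.c_[r*np.cos(a),r*np.sin(a)]
def rot(X,th): 
    c,s=np.cos(th),np.sin(th); return X@np.array([[c,-s],[s,c]]).T
def polys(th):
    # pieces in ring frame, mm: back arc, arms
    ph=np.arctan2(P[1],P[0]); end=np.arctan2(10,-17.5)
    out=[]
    out.append(np.r_[arc(22.5,-ph,ph),arc(18,ph,-ph)])
    L=np.r_[arc(22.5,ph,end),arc(18,end,ph)]
    e=np.array([-27,10])+arc(6.25,0,2*np.pi)
    neck=np.array([[-16,9],[-16,17],[-24,14],[-24,6.5]])
    for X in (L,e):
        Y=rot(X-P,-th)+P; out.append(Y); out.append(Y*[1,-1])
    return out
def hole(th):
    Y=rot(np.array([[-27,10.]])-P,-th)+P; return Y[0]
def render(p,c,tilt,yawr,th,rollr=0,S=4):
    M=np.zeros((420*S,560*S),np.uint8)
    Rm=R.from_euler('ZYX',[yawr,tilt,rollr]).as_matrix()
    for z in (-2,2):
        for Q in polys(th):
            X=np.c_[Q,np.full(len(Q),z)]/1000@Rm.T+c
            T=p['world_from_camera']; C=(X-T[:3,3])@T[:3,:3]; x=C[:,:2]/C[:,2:]; x=x*(1+p['k1']*(x**2).sum(1,keepdims=True))
            u=np.c_[x[:,0]*p['fx']+p['cx'],x[:,1]*p['fy']+p['cy']]
            cv2.fillPoly(M,[np.round((u+.5)*S).astype(np.int32)],255)
    return cv2.resize(M,(560,420),interpolation=cv2.INTER_AREA)/255.
E
cat > fit1.py <<'E'
from rm import *
import sys
tag=sys.argv[1]
s=status.get_state(); t=s['tool_pos']; y,M=yaw(); yr=np.radians(y-180); print(t,y,s['opening'],s['contact_force'],s['clock'])
xd=np.array([np.cos(yr),np.sin(yr),0])
V=[]
for n in ['side','scene']:
    p=snapshot(n); W=None
    g=cut_out(p,'ring'); 
    best=None
    for d in g:
        if d['confidence']<.2: continue
        e=proj(p,t+xd*.03+[0,0,-.098]); dd=np.hypot(*(np.array(d['pixel'])-e))
        print(n,d['pixel'],round(d['confidence'],2),d['region'].sum(),round(dd,1))
        if dd<25 and best is None: best=d
    if best is not None: V.append((n,p,best['region'].astype(float)))
def cost(q,V,th=.257):
    c=t+xd*q[0]+np.array([-xd[1],xd[0],0])*q[1]+[0,0,q[2]]
    J=0
    for n,p,m in V:
        r=render(p,c,q[3],yr,th)
        # ignore region around pliers (eyes)
        J+=1-np.minimum(r,m).sum()/np.maximum(r,m).sum()
    return J
for VV in ([V[0]],[V[1]] if len(V)>1 else [],V):
    if not VV: continue
    best=None
    for x0 in (.024,.028):
        r=minimize(cost,[x0,0,-.098,.12],args=(VV,),method='Nelder-Mead',options=dict(initial_simplex=np.array([[x0,0,-.098,.12],[x0+.004,0,-.098,.12],[x0,.004,-.098,.12],[x0,0,-.093,.12],[x0,0,-.098,.2]]),maxiter=200,xatol=1e-4,fatol=1e-3))
        if best is None or r.fun<best.fun: best=r
    print([v[0] for v in VV],best.x,best.fun)
q=best.x; c=t+xd*q[0]+np.array([-xd[1],xd[0],0])*q[1]+[0,0,q[2]]
ims=[]
for n,p,m in V:
    r=render(p,c,q[3],yr,.257); im=p['img'][:,:,::-1].copy()
    e=proj(p,c).astype(int); x,yy=np.clip(e[0],50,510),np.clip(e[1],50,370)
    k=6; im=cv2.resize(im[yy-45:yy+45,x-33:x+33],None,fx=k,fy=k,interpolation=cv2.INTER_CUBIC)
    for mm,col in ((r,(0,0,255)),(m,(0,255,0))):
        cn,_=cv2.findContours((cv2.resize(mm[yy-45:yy+45,x-33:x+33],None,fx=k,fy=k)>.5).astype(np.uint8),cv2.RETR_LIST,cv2.CHAIN_APPROX_NONE); cv2.drawContours(im,cn,-1,col,1)
    ims.append(im)
cv2.imwrite(f'pics/fit{tag}.png',np.hstack(ims))
E
python3 fit1.py a
```

```text
[0.4604 0.0956 0.1714] -175.07556840196867 0.2320591147714205 [-0.1064 -0.8136 -2.2214] 18.1667
side [258.1, 205.8] 0.74 482 62.4
side [261.7, 274.2] 0.73 281 8.7
side [295.3, 240.8] 0.38 1181 38.7
scene [360.4, 186.3] 0.69 127 2.1
['side'] [ 0.0246 -0.0008 -0.0971  0.0618] 0.3429764038071529
['scene'] [ 0.0257  0.0011 -0.0947  0.0723] 0.4392486600776909
['side', 'scene'] [ 0.0251 -0.002  -0.0964  0.0728] 0.8075662757501354
```

View pics/fita.png

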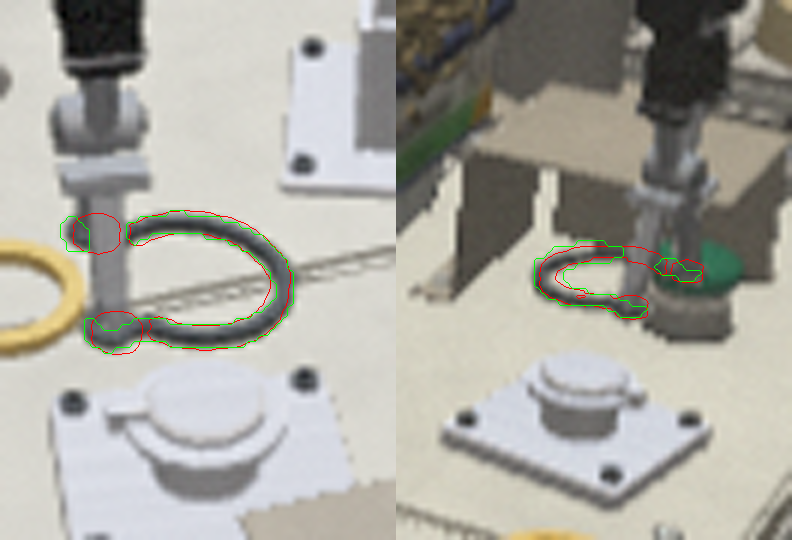

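Run:
```python
from h import *
import pickle
np.set_printoptions(precision=4,suppress=True)
for n in ['w2','w1','side15','scene15']:
    p=pickle.load(open(n+'.pkl','rb'))
    W,px=cloud(p)
    m=(abs(W[:,0]-.472)<.07)&(abs(W[:,1]-.41)<.075)
    A=W[m]
    for lo,hi in [(.010,.018),(.08,.095)]:
        B=A[(A[:,2]>lo)&(A[:,2]<hi)]
        if len(B)<20: continue
        if lo>.05:
            zt=np.median(B[:,2]); B=B[abs(B[:,2]-zt)<.003]
            print(n,'top',zt,len(B),cv2.minEnclosingCircle((B[:,:2]*1000).astype(np.float32)),B[:,:2].mean(0),B.min(0),B.max(0))
        else: print(n,'base',len(B),np.median(B[:,2]),cv2.minAreaRect((B[:,:2]*1000).astype(np.float32)))
p=pickle.load(open('w2.pkl','rb'))
a=top(p,.40,.54,.34,.48,.0145,.00035);b=top(p,.40,.54,.34,.48,.0865,.00035)
cv2.imwrite('pics/sh.png',cv2.resize(np.hstack([a,b])[:,:,::-1],(800,400)))
```

```text
w2 base 3127 0.014125710437877081 ((467.1204528808594, 394.84765625), (157.73814392089844, 93.2164535522461), 69.30670166015625)
w2 top 0.08563963275367975 1261 ((476.0260009765625, 411.6206359863281), 20.782747268676758) [0.475 0.411] [0.456  0.3918 0.0827] [0.4953 0.4313 0.0883]
w1 base 2818 0.01413453470249601 ((467.7572326660156, 394.826904296875), (157.4161376953125, 94.59285736083984), 68.95487213134766)
w1 top 0.08559738521141189 1272 ((475.5295104980469, 411.58197021484375), 20.530656814575195) [0.4758 0.4111] [0.4552 0.3913 0.0826] [0.4959 0.4319 0.0885]
side15 base 343 0.012488711376404116 ((466.3908386230469, 386.93115234375), (139.84976196289062, 88.58170318603516), 67.53462219238281)
scene15 base 854 0.014223153857941734 ((461.9028015136719, 390.222900390625), (144.43243408203125, 86.16989135742188), 67.73521423339844)
scene15 top 0.08566301450670102 228 ((474.1501159667969, 412.7057189941406), 20.565677642822266) [0.4728 0.4144] [0.4546 0.3928 0.0827] [0.4932 0.4325 0.0876]
```

View pics/sh.png

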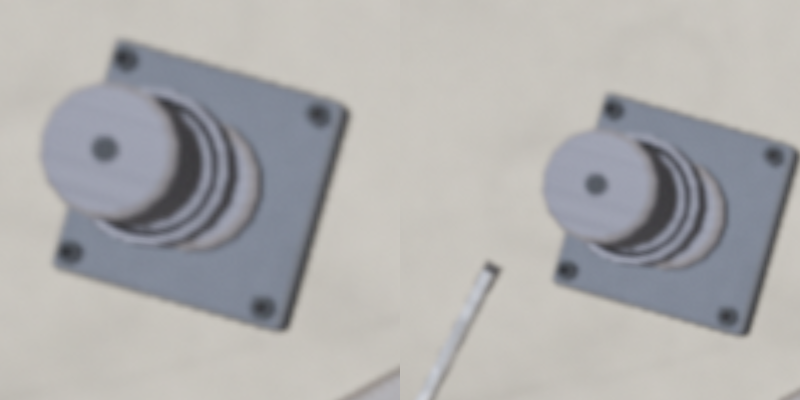

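Emit:
carry_out([
  [0,0,0.004],
  [0,0,0.012],
  [0,0.004,0.022],
  [0,0.012,0.032],
  [0,0.024,0.04],
  [0,0.04,0.044],
  [0,0.06,0.044],
  [0,0.08,0.044],
], roll=[0,0,0,0,0,0,0,0])

```text
clock: 19.03
tool_pos: [0.4607, 0.1778, 0.2169]
eef_rot: [-0.043, 0.999, -0.001, -0.0]
contact_force: [0.3, -1.0, -1.8]
opening: 0.229
```

Emit:
carry_out([
  [-0.001,0.02,0],
  [-0.002,0.04,0],
  [-0.003,0.06,0],
  [-0.004,0.08,0],
  [-0.005,0.1,0],
  [-0.006,0.12,0],
  [-0.007,0.14,0],
  [-0.007,0.16,0],
], roll=[0,0,0,0,0,0,0,0])

```text
clock: 19.7
tool_pos: [0.4527, 0.3406, 0.2181]
eef_rot: [-0.044, 0.999, -0.0, -0.0]
contact_force: [-0.2, -0.5, -2.1]
opening: 0.234
```

Emit:
carry_out([
  [0,0.018,0],
  [0,0.035,0],
  [0,0.05,0],
  [0,0.061,0],
  [0,0.067,-0.003],
  [0,0.069,-0.006],
  [0,0.069,-0.006],
], roll=[0,0,0,0,0,0,0])

```text
clock: 20.28
tool_pos: [0.4523, 0.4093, 0.2114]
eef_rot: [-0.044, 0.999, -0.001, -0.001]
contact_force: [0.0, -0.2, -1.2]
opening: 0.233
```

```bash
python3 fit1.py b
python3 - <<'E'
from h import *
import pickle
np.set_printoptions(precision=4,suppress=True)
s=status.get_state(); t=s['tool_pos']; print(t)
for n in ['side','scene','wrist']:
    p=snapshot(n); save(p,n+'20.png'); pickle.dump(p,open(n+'20.pkl','wb'))
    W,px=cloud(p); A=W[(abs(W[:,0]-.475)<.03)&(abs(W[:,1]-.412)<.03)&(W[:,2]>.08)&(W[:,2]<.092)]
    if len(A)>20:
        zt=np.median(A[:,2]);B=A[abs(A[:,2]-zt)<.003]
        print(n,'top',zt,len(B),cv2.minEnclosingCircle((B[:,:2]*1000).astype(np.float32)),B.min(0),B.max(0))
    if n!='wrist':
        e=proj(p,[.475,.41,.1]).astype(int); x,y=np.clip(e[0],80,480),np.clip(e[1],60,360)
        cv2.imwrite(f'pics/{n}20c.png',cv2.resize(p['img'][y-60:y+60,x-80:x+80,::-1],(800,600),interpolation=cv2.INTER_CUBIC)); print(n,x-80,y-60)
E
```

```text
[0.4523 0.4093 0.2114] -174.9654717485044 0.23323877481835212 [ 0.0346 -0.2367 -1.1551] 20.2833
side [250.4, 202.9] 0.38 1384 40.6
scene [263.0, 213.7] 0.44 103 7.1
['scene'] [ 0.0243  0.0002 -0.0942  0.0544] 0.5783021652688788
['scene'] [ 0.0243  0.0002 -0.0942  0.0544] 0.5783021652688788
[0.453  0.4086 0.212 ]
side top 0.08380370867170511 138 ((473.8067932128906, 410.0804138183594), 21.08571434020996) [0.4552 0.3891 0.0809] [0.494  0.431  0.0861]
side 170 108
scene top 0.0855872183376108 224 ((474.15765380859375, 413.2126159667969), 20.514585494995117) [0.4547 0.3932 0.0826] [0.4942 0.4328 0.0874]
scene 184 168
wrist top 0.08540047213635535 279 ((461.9013366699219, 410.01849365234375), 14.859806060791016) [0.4553 0.3953 0.0824] [0.4652 0.4248 0.0872]
```

View pics/fitb.png

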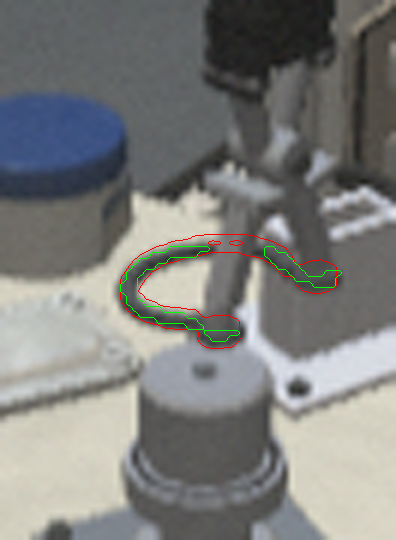

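View pics/side20c.png

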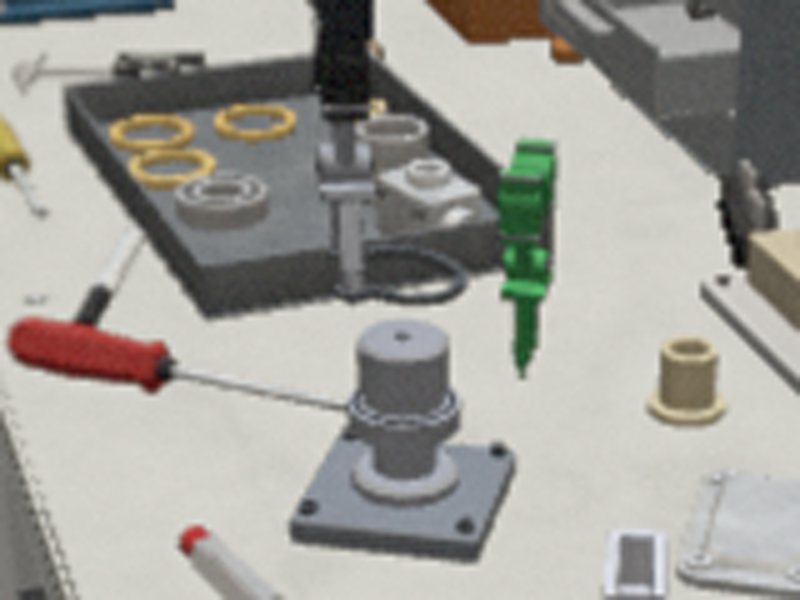

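View pics/scene20c.png

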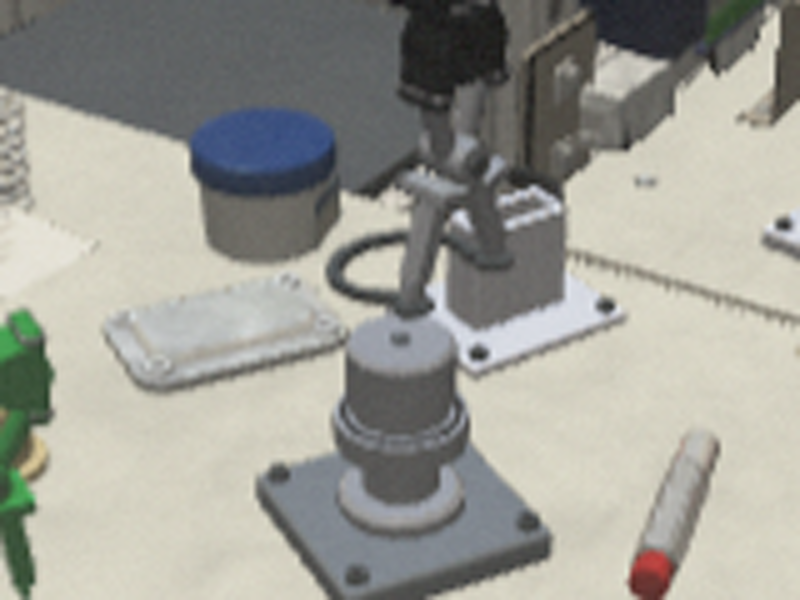

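Emit:
carry_out([
  [-0.0017,0.0005,-0.005],
  [-0.0017,0.0005,-0.012],
  [-0.0017,0.0005,-0.018],
  [-0.0017,0.0005,-0.021],
  [-0.0017,0.0005,-0.022],
  [-0.0017,0.0005,-0.022],
], roll=[0,0,0,0,0,0])

```text
clock: 21.13
tool_pos: [0.4511, 0.4093, 0.1896]
eef_rot: [-0.043, 0.999, -0.001, -0.001]
contact_force: [1.5, 0.0, -1.4]
opening: 0.229
```

```bash
cat > look.py <<'E'
from h import *
import pickle,sys
tag=sys.argv[1]; z=float(sys.argv[2]) if len(sys.argv)>2 else .09
np.set_printoptions(precision=4,suppress=True)
s=status.get_state(); t=s['tool_pos']; print(t,s['contact_force'],s['opening'],yaw()[0],s['clock'])
o=[]
for n in ['side','scene','wrist']:
    p=snapshot(n); pickle.dump(p,open(f'{n}{tag}.pkl','wb')); save(p,n+tag+'.png')
    if n=='wrist': continue
    e=proj(p,[.475,.41,z]).astype(int); x,y=e
    o.append(cv2.resize(p['img'][y-28:y+28,x-20:x+20,::-1],(400,560),interpolation=cv2.INTER_CUBIC)); print(n,x-20,y-28)
cv2.imwrite(f'pics/look{tag}.png',np.hstack(o))
E
python3 look.py 21 .09
```

```text
[0.4511 0.4093 0.1896] [ 1.5299  0.0216 -1.4312] 0.22925533560079717 -175.031951515275 21.1333
side 230 144
scene 244 204
```

View pics/look21.png

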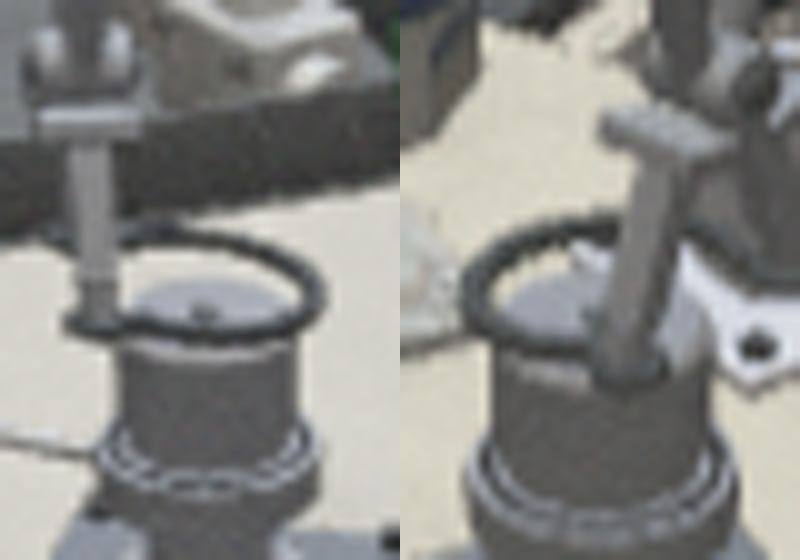

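View pics/wrist21.png

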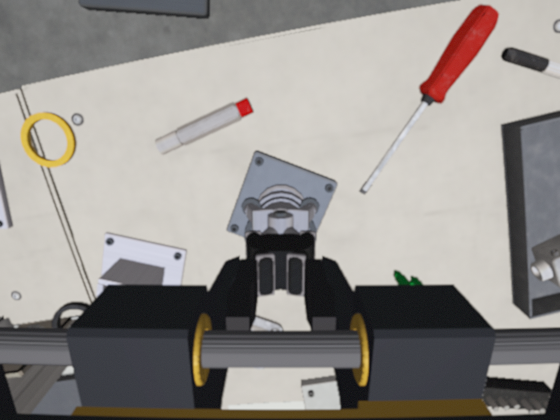

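Emit:
carry_out([
  [0.001,0,0],
  [0.0016,0,0],
  [0.0016,0,0],
  [0.0016,0,0],
], roll=[0,0,0,0])

```text
clock: 21.62
tool_pos: [0.453, 0.4098, 0.1905]
eef_rot: [-0.043, 0.999, -0.0, -0.0]
contact_force: [0.5, 0.4, -0.1]
opening: 0.233
```

```bash
python3 look.py 22 .09; python3 -c "
from h import *
import pickle
p=pickle.load(open('wrist22.pkl','rb'))
cv2.imwrite('pics/w22c.png',cv2.resize(p['img'][150:225,231:331,::-1],(800,600),interpolation=cv2.INTER_CUBIC))
c=np.array([.4758,.4118])
for z in (.0857,):
  for a in np.radians([150,165,180,195,210]):
    q=proj(p,[c[0]+.0203*np.cos(a),c[1]+.0203*np.sin(a),z-.002]); print(a,(q-[231,150])*8)
"
```

```text
[0.453  0.4098 0.1905] [ 0.4775  0.3618 -0.1115] 0.23342361543168627 -175.0440745168784 21.6167
side 230 144
scene 244 204
2.6179938779914944 [517.17671588 486.84775708]
2.8797932657906435 [468.03407056 462.32347022]
3.141592653589793 [413.64428354 450.82644268]
3.4033920413889427 [357.93153338 453.23635448]
3.6651914291880923 [304.93220339 469.36760026]
```

View pics/look22.png

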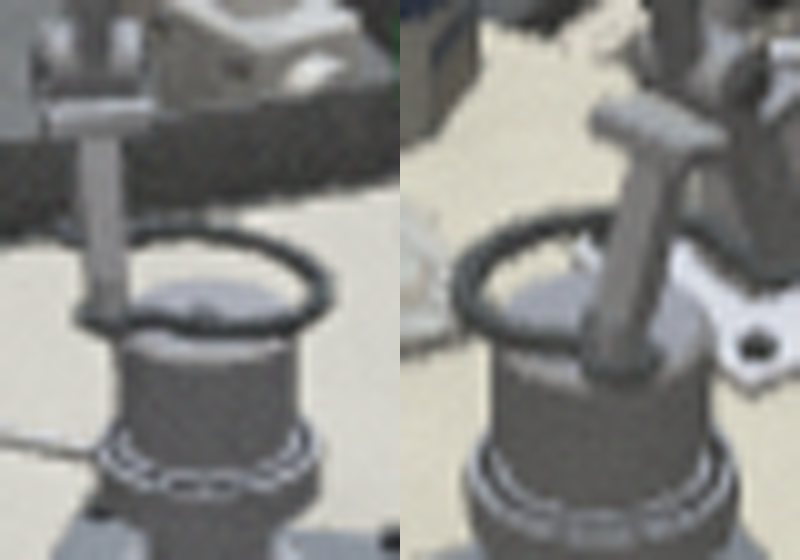

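View pics/w22c.png

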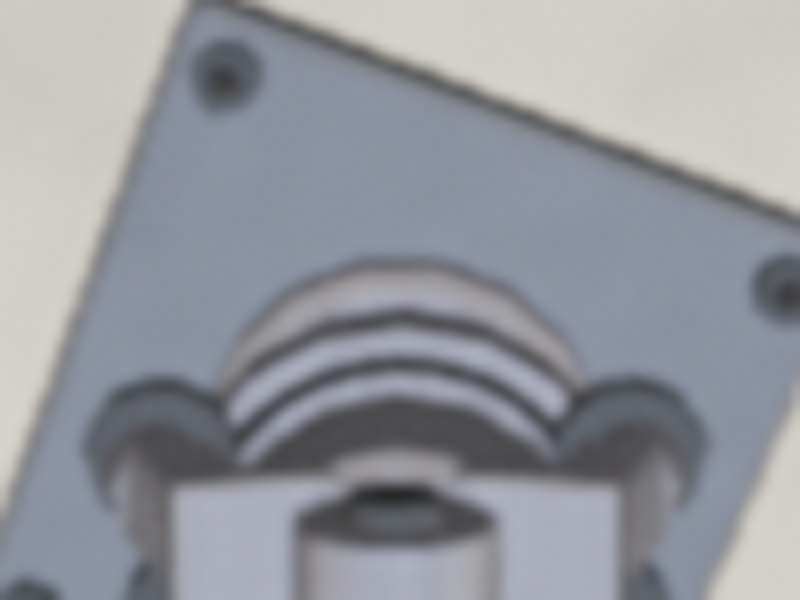

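Emit:
carry_out([
  [-0.0002,0.0004,-0.002],
  [-0.0002,0.0004,-0.004],
  [-0.0002,0.0004,-0.006],
  [-0.0002,0.0004,-0.008],
  [-0.0002,0.0004,-0.01],
  [-0.0002,0.0004,-0.01],
], roll=[0,0,0,0,0,0])

```text
clock: 22.27
tool_pos: [0.4525, 0.4099, 0.1798]
eef_rot: [-0.043, 0.999, -0.0, -0.0]
contact_force: [-1.0, 0.4, -1.7]
opening: 0.228
```

```bash
python3 look.py 23 .09
```

```text
[0.4525 0.4099 0.1798] [-1.0435  0.4341 -1.6862] 0.22823609141848736 -175.0288012803087 22.2667
side 230 144
scene 244 204
```

View pics/look23.png

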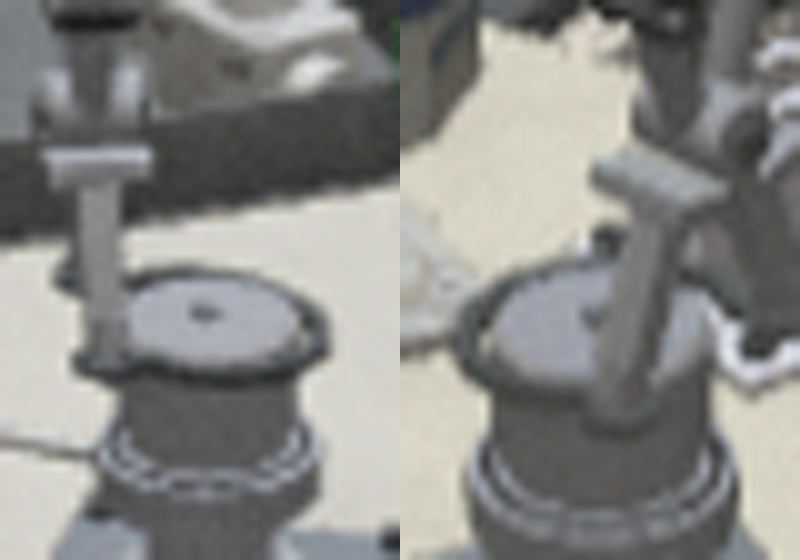

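Emit:
carry_out([
  [0,0,-0.002],
  [0,0,-0.004],
  [0,0,-0.006],
  [0,0,-0.008],
  [0,0,-0.008],
], roll=[0,0,0,0,0])

```text
clock: 22.83
tool_pos: [0.4526, 0.4099, 0.1719]
eef_rot: [-0.043, 0.999, -0.0, -0.0]
contact_force: [-0.5, -0.8, -1.5]
opening: 0.237
```

```bash
python3 look.py 24 .08
```

```text
[0.4526 0.4099 0.1719] [-0.5214 -0.7927 -1.5321] 0.23699089899150325 -175.0290976712204 22.8333
side 230 149
scene 244 209
```

View pics/look24.png

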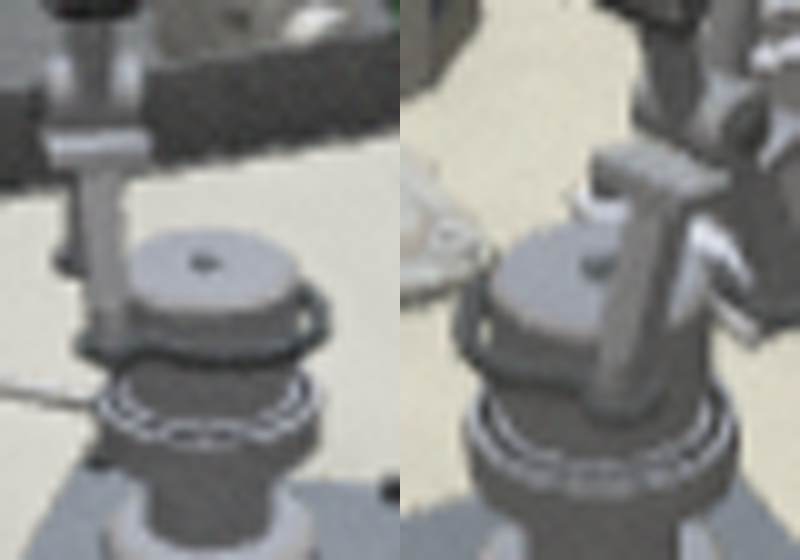

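Emit:
carry_out([
  [0,0,-0.002],
  [0,0,-0.004],
  [0,0,-0.006],
  [0,0,-0.008],
  [0,0,-0.01],
  [0,0,-0.012],
  [0,0,-0.012],
], roll=[0,0,0,0,0,0,0])

```text
clock: 23.57
tool_pos: [0.4525, 0.4099, 0.1598]
eef_rot: [-0.043, 0.999, -0.0, -0.0]
contact_force: [-0.0, -0.1, -1.7]
opening: 0.228
```

Emit:
carry_out([
  [0,0,-0.001],
  [0,0,-0.002],
  [0,0,-0.002],
], roll=[0,0,0])

```text
clock: 23.82
tool_pos: [0.4525, 0.4099, 0.1577]
eef_rot: [-0.043, 0.999, -0.0, -0.001]
contact_force: [0.3, 0.0, -1.4]
opening: 0.236
```

Emit:
carry_out([
  [0,0,-0.001],
  [0,0,-0.002],
  [0,0,-0.002],
], roll=[0,0,0])

```text
clock: 24.07
tool_pos: [0.4524, 0.4098, 0.1555]
eef_rot: [-0.043, 0.999, -0.001, -0.001]
contact_force: [0.6, 0.1, -1.9]
opening: 0.232
```

```bash
python3 look.py 25 .07; python3 -c "
from h import *
for i in range(5):
  snapshot('wrist'); print(status.get_state()['contact_force'])"
```

```text
[0.4524 0.4098 0.1555] [ 0.6008  0.1275 -1.8718] 0.2315603973861682 -175.02282432497185 24.0667
side 230 153
scene 244 214
[-0.62477723 -0.08530166 -2.46772602]
[-0.77033089  0.42413606 -1.78088963]
[-1.00397695  0.2862298  -1.65365376]
[ 0.41554637  0.17817198 -0.98071553]
[-0.31643655 -0.07172865 -1.43371562]
```

View pics/look25.png

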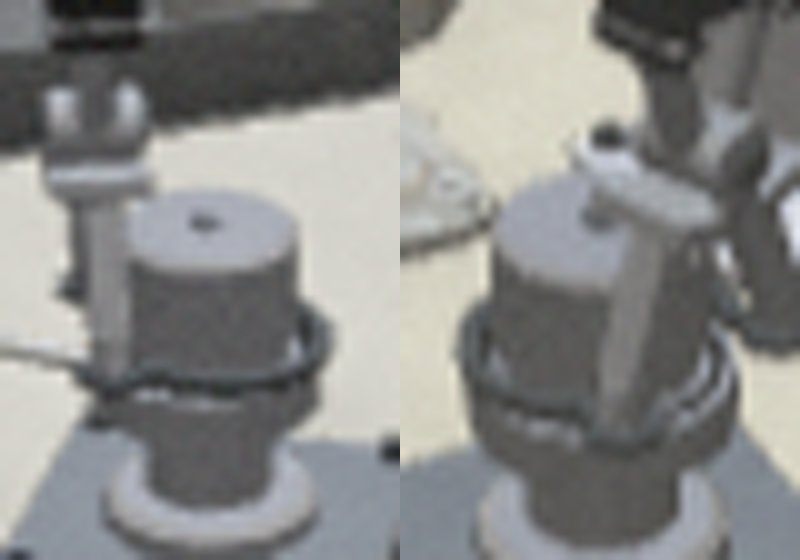

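Emit:
carry_out([
  [0,0,-0.0005],
  [0,0,-0.001],
  [0,0,-0.001],
], roll=[0,0,0])

```text
clock: 24.72
tool_pos: [0.4525, 0.4098, 0.1546]
eef_rot: [-0.043, 0.999, -0.001, -0.001]
contact_force: [0.8, 0.7, -1.3]
opening: 0.227
```

Emit:
carry_out([
  [0,0,-0.0005],
  [0,0,-0.001],
  [0,0,-0.001],
], roll=[0,0,0])

```text
clock: 24.97
tool_pos: [0.4524, 0.4098, 0.1535]
eef_rot: [-0.043, 0.999, -0.001, -0.001]
contact_force: [1.0, 0.3, -1.6]
opening: 0.232
```

Emit:
carry_out([
  [0,0,-0.0005],
  [0,0,-0.001],
  [0,0,-0.001],
], roll=[0,0,0])

```text
clock: 25.22
tool_pos: [0.4524, 0.4097, 0.1523]
eef_rot: [-0.043, 0.999, -0.001, -0.001]
contact_force: [0.2, 0.3, -1.7]
opening: 0.23
```

Emit:
carry_out([
  [0,0,-0.0005],
  [0,0,-0.001],
  [0,0,-0.001],
], roll=[0,0,0])

```text
clock: 25.47
tool_pos: [0.4524, 0.4097, 0.1512]
eef_rot: [-0.043, 0.999, -0.001, -0.001]
contact_force: [0.8, 0.9, -1.8]
opening: 0.231
```

Emit:
carry_out([
  [0,0,-0.0005],
  [0,0,-0.001],
  [0,0,-0.001],
], roll=[0,0,0])

```text
clock: 25.72
tool_pos: [0.4524, 0.4098, 0.1504]
eef_rot: [-0.043, 0.999, -0.001, -0.001]
contact_force: [-0.7, -0.1, 0.4]
opening: 0.229
```

```bash
python3 look.py 26 .07
```

```text
[0.4524 0.4098 0.1504] [-0.7499 -0.129   0.4183] 0.22858452833022744 -175.02144333070086 25.7167
side 230 153
scene 244 214
```

View pics/look26.png

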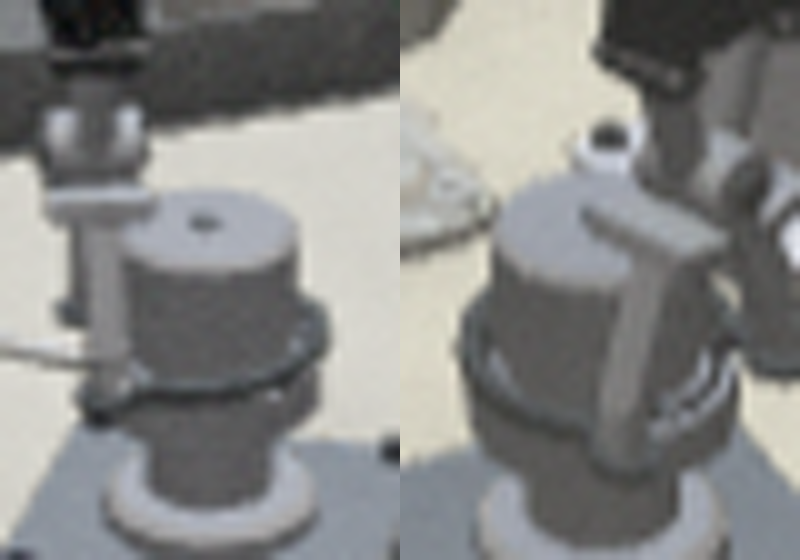

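Run:
```python
from rm import *
import pickle
yr=np.radians(4.97)
for tag,zoff in (('25',0),('26',0)):
    o=[]
    for n,org in (('side',(230,153)),('scene',(244,214))):
        p=pickle.load(open(n+tag+'.pkl','rb'))
        ctr=np.array([.4738,.4101]) if n=='side' else np.array([.4742,.4128])
        dz=-.0018 if n=='side' else 0
        c=np.r_[ctr+.002*np.array([np.cos(yr),np.sin(yr)]),.0565+dz]
        im=p['img'][:,:,::-1]; x0,y0=org; k=10
        im=cv2.resize(im[y0:y0+56,x0:x0+40],None,fx=k,fy=k,interpolation=cv2.INTER_CUBIC)
        r=render(p,c,0,yr,.257)
        cn,_=cv2.findContours((cv2.resize(r[y0:y0+56,x0:x0+40],None,fx=k,fy=k)>.5).astype(np.uint8),cv2.RETR_LIST,cv2.CHAIN_APPROX_NONE); cv2.drawContours(im,cn,-1,(0,0,255),1)
        o.append(im)
    cv2.imwrite(f'pics/ov{tag}.png',np.hstack(o))
```

```text
(no output)
```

View pics/ov26.png

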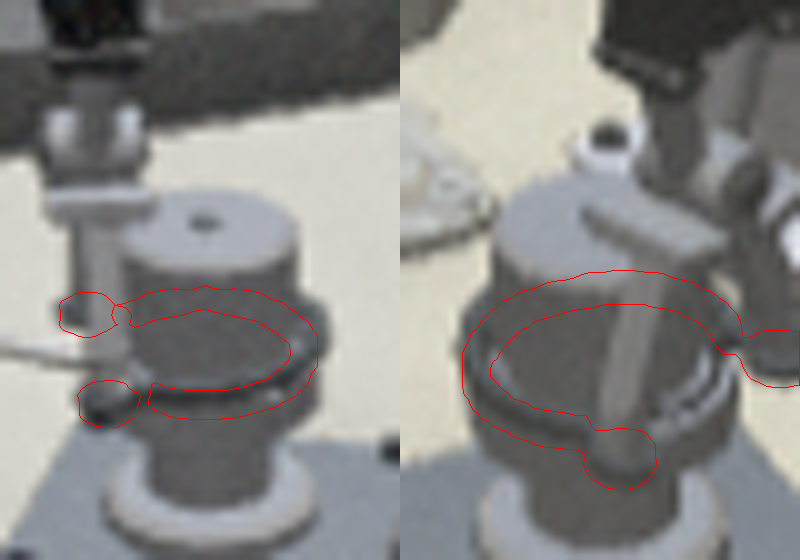

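View pics/ov25.png

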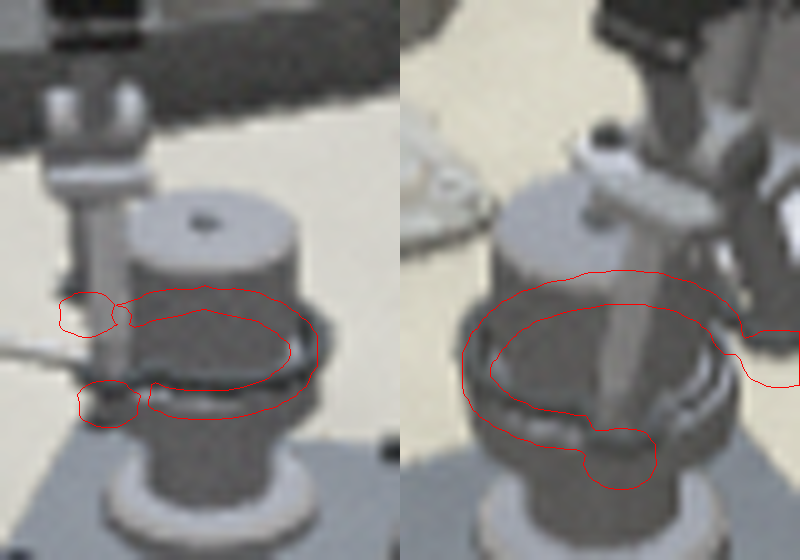

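Emit:
carry_out([
  [0,0,0.0007],
  [0,0,0.0007],
  [0,0,0.0007],
  [0,0,0.0007],
], roll=[0,0,0,0])

```text
clock: 26.2
tool_pos: [0.4524, 0.4097, 0.151]
eef_rot: [-0.043, 0.999, -0.001, -0.001]
contact_force: [-0.0, 0.3, -0.8]
opening: 0.232
```

```bash
python3 look.py 27 .07; sed -i 's/pliers/pliers/' rm.py
cat > ov.py <<'E'
from rm import *
import pickle,sys
tag=sys.argv[1]; th=float(sys.argv[2]); zc=float(sys.argv[3]); off=float(sys.argv[4]) if len(sys.argv)>4 else .002
yr=np.radians(4.97); o=[]
for n,org in (('side',(230,153)),('scene',(244,214))):
    p=pickle.load(open(n+tag+'.pkl','rb'))
    ctr=np.array([.4738,.4101]) if n=='side' else np.array([.4742,.4128])
    dz=-.0018 if n=='side' else 0
    c=np.r_[ctr+off*np.array([np.cos(yr),np.sin(yr)]),zc+dz]
    x0,y0=org; k=10
    im=cv2.resize(p['img'][y0:y0+56,x0:x0+40,::-1],None,fx=k,fy=k,interpolation=cv2.INTER_CUBIC)
    r=render(p,c,0,yr,th)
    cn,_=cv2.findContours((cv2.resize(r[y0:y0+56,x0:x0+40],None,fx=k,fy=k)>.5).astype(np.uint8),cv2.RETR_LIST,cv2.CHAIN_APPROX_NONE); cv2.drawContours(im,cn,-1,(0,0,255),1)
    o.append(im)
cv2.imwrite(f'pics/ov{tag}.png',np.hstack(o))
E
python3 ov.py 27 .257 .0565
python3 -c "
from h import *
for i in range(4):
  snapshot('wrist'); print(status.get_state()['contact_force'])"
```

```text
[0.4524 0.4097 0.151 ] [-0.0347  0.339  -0.7799] 0.23188605017522573 -175.027476126994 26.2
side 230 153
scene 244 214
[ 0.29377187 -0.07202097 -1.05825481]
[ 0.10223762 -0.28519957 -0.46645011]
[-0.04252416 -1.18460016 -0.14953652]
[-0.32216841  0.1897124  -1.08784809]
```

View pics/ov27.png

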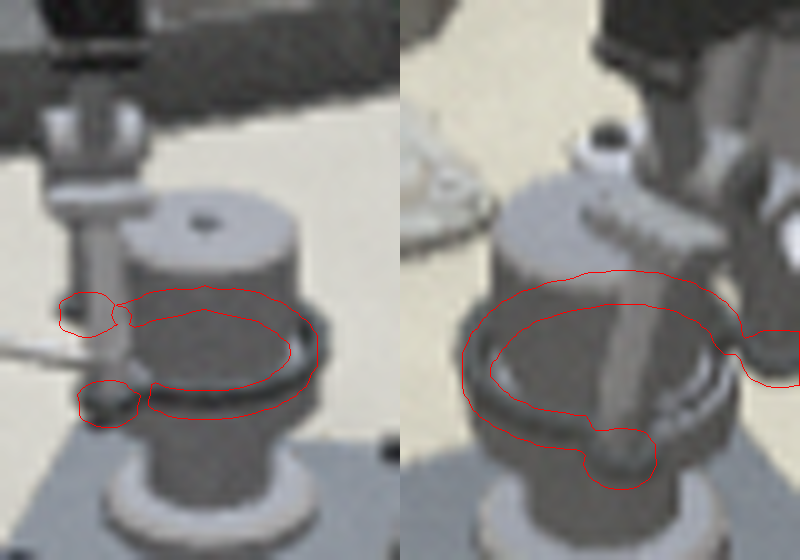

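Emit:
carry_out([
  [0,0,0.0003],
  [-0.0003,0,0.0003],
  [-0.0006,0,0.0003],
  [-0.001,0,0.0003],
], roll=[0,0,0,0], gripper=0.31)

```text
clock: 26.88
tool_pos: [0.4514, 0.4099, 0.1515]
eef_rot: [-0.043, 0.999, -0.0, -0.001]
contact_force: [-0.3, -0.5, 0.1]
opening: 0.308
```

```bash
python3 look.py 28 .07; python3 ov.py 28 .18 .0565
```

```text
[0.4514 0.4099 0.1515] [-0.2665 -0.5094  0.0888] 0.30834977480913756 -175.02284832642283 26.8833
side 230 153
scene 244 214
```

View pics/ov28.png

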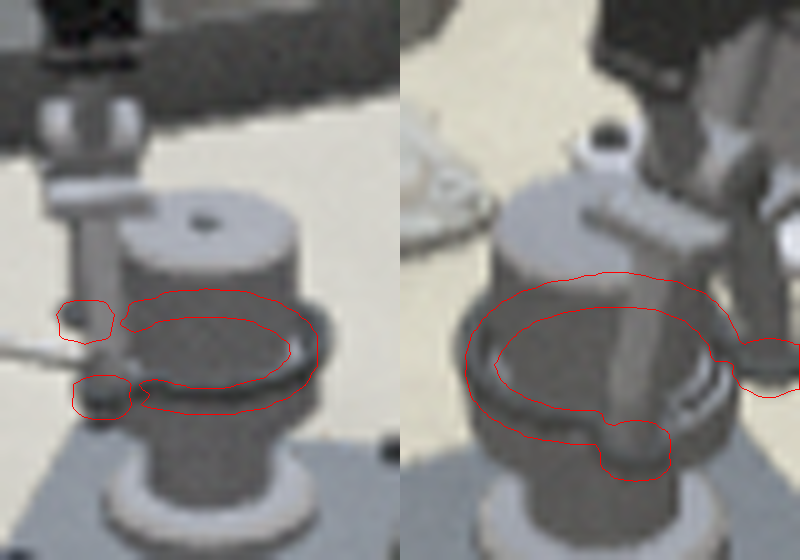

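Emit:
carry_out([
  [0,0,0.0005],
  [-0.0004,0,0.0005],
  [-0.0008,0,0.0005],
  [-0.0012,0,0.0005],
], roll=[0,0,0,0], gripper=0.39)

```text
clock: 27.37
tool_pos: [0.4502, 0.4097, 0.1519]
eef_rot: [-0.043, 0.999, -0.001, -0.001]
contact_force: [-1.0, 0.6, -1.3]
opening: 0.396
```

```bash
python3 look.py 29 .07; python3 ov.py 29 .1 .0565 .001;python3 -c "
from h import *
for i in range(4):
  snapshot('wrist'); print(status.get_state()['contact_force'])"
```

```text
[0.4502 0.4097 0.1519] [-0.9554  0.6018 -1.3303] 0.3955824564620445 -175.02068198019143 27.3667
side 230 153
scene 244 214
[ 0.70090638 -0.79641528 -0.87915047]
[-0.22971094 -0.98983735 -0.28337073]
[ 0.35168573 -0.15076719 -0.35175801]
[ 0.80864019 -0.23755478 -1.49458173]
```

View pics/ov29.png

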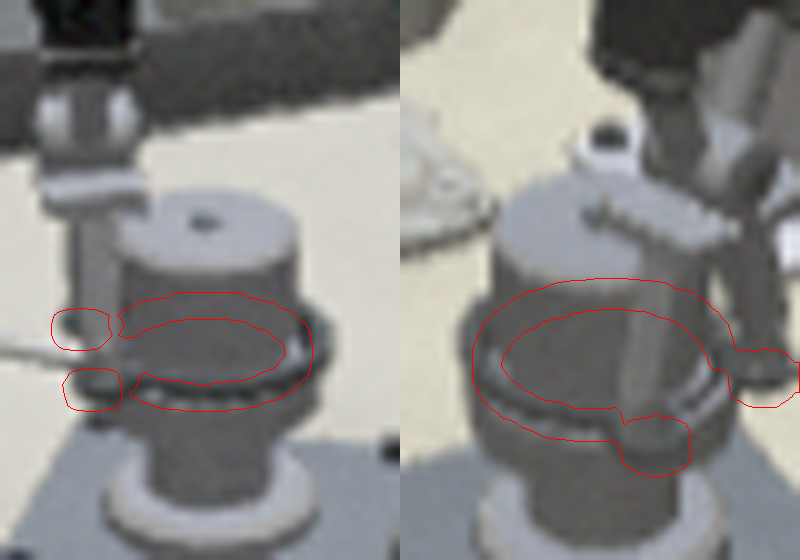

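Emit:
carry_out([
  [-0.0003,0,0],
  [-0.0006,0,0],
  [-0.0009,0,-0.0002],
  [-0.0012,0,-0.0003],
], roll=[0,0,0,0], gripper=0.46)

```text
clock: 28.05
tool_pos: [0.449, 0.4098, 0.1517]
eef_rot: [-0.043, 0.999, -0.001, -0.001]
contact_force: [0.3, -0.2, 0.3]
opening: 0.458
```

```bash
python3 look.py 30 .07; python3 ov.py 30 .04 .0565 .0;python3 -c "
from h import *
for i in range(3):
  p=snapshot('wrist'); print(status.get_state()['contact_force'])
cv2.imwrite('pics/w30c.png',cv2.resize(p['img'][150:225,231:331,::-1],(800,600),interpolation=cv2.INTER_CUBIC))"
```

```text
[0.449  0.4098 0.1517] [ 0.2805 -0.1605  0.3343] 0.45832868843908 -175.02072865730165 28.05
side 230 153
scene 244 214
[ 0.149908    0.70479645 -0.07157084]
[ 0.91700011 -0.27870299  0.13208922]
[ 0.66024374 -0.88002249 -0.57699279]
```

View pics/ov30.png

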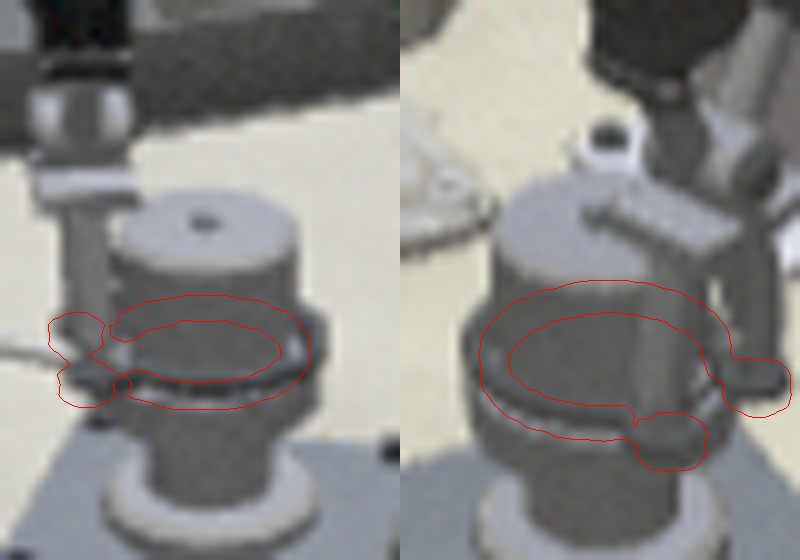

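View pics/w30c.png

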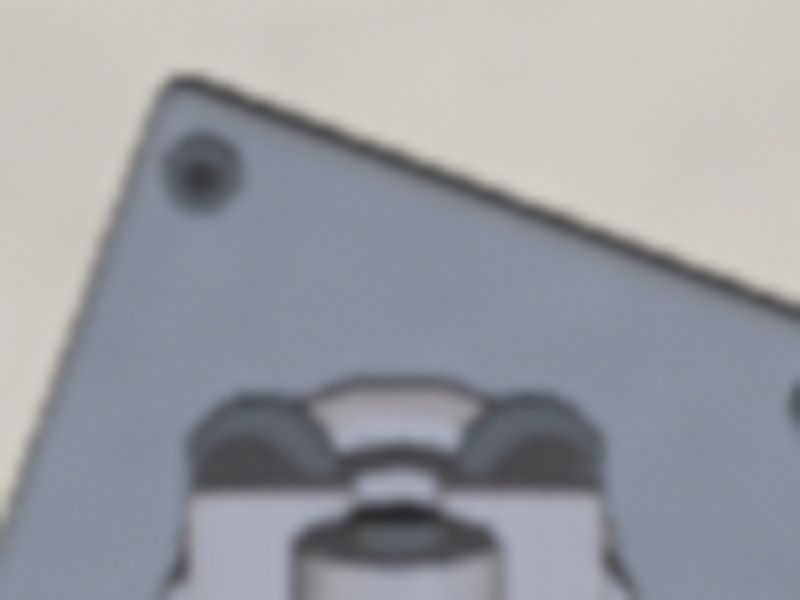

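Emit:
carry_out([
  [-0.0002,0,0.0003],
  [-0.0005,0,0.0006],
  [-0.0008,0,0.0008],
  [-0.001,0,0.0008],
  [-0.001,0,0.0008],
], roll=[0,0,0,0,0], gripper=0.535)

```text
clock: 28.77
tool_pos: [0.4479, 0.4098, 0.1524]
eef_rot: [-0.043, 0.999, -0.001, -0.001]
contact_force: [-0.7, -0.8, -1.1]
opening: 0.537
```

```bash
python3 look.py 31 .07; python3 ov.py 31 .0 .0565 .0;python3 -c "
from h import *
for i in range(3):
  p=snapshot('wrist'); print(status.get_state()['contact_force'])
cv2.imwrite('pics/w31c.png',cv2.resize(p['img'][150:225,231:331,::-1],(800,600),interpolation=cv2.INTER_CUBIC))"
```

```text
[0.4479 0.4098 0.1524] [-0.7296 -0.7775 -1.132 ] 0.5369975645467788 -175.01570047829085 28.7667
side 230 153
scene 244 214
[-0.02192601 -0.62790914 -1.79232309]
[ 0.00939226 -0.01486279 -0.54831171]
[ 1.41944034  0.65722698 -1.25969694]
```

View pics/ov31.png

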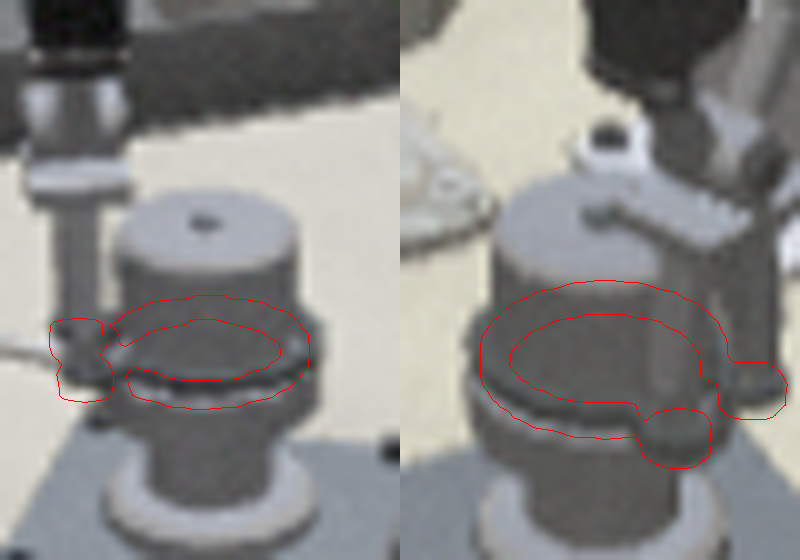

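View pics/w31c.png

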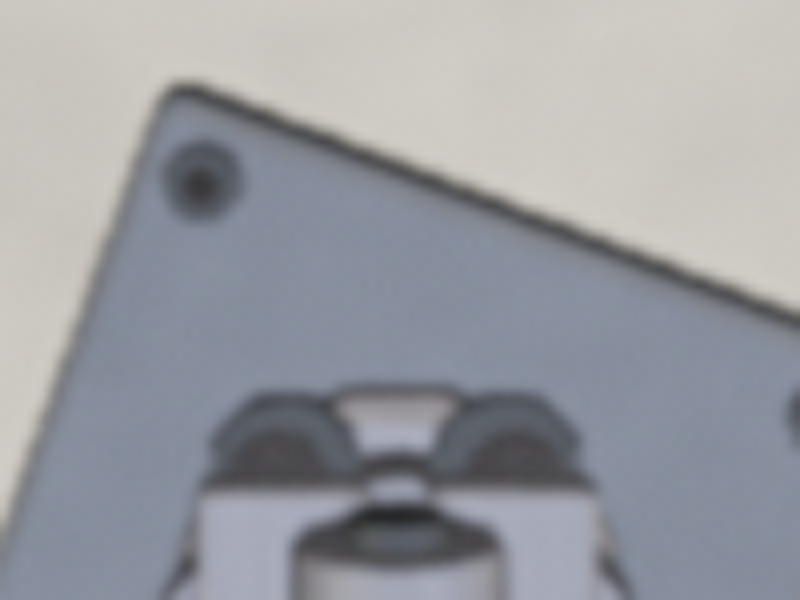

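Emit:
carry_out([
  [0,0,0],
  [0,0,0],
  [0,0,0],
  [0,0,0.001],
  [0,0,0.002],
  [0,0,0.003],
], roll=[0,0,0,0,0,0], gripper=0.5, grip_force=5)

```text
clock: 29.57
tool_pos: [0.4481, 0.4099, 0.1556]
eef_rot: [-0.043, 0.999, -0.001, -0.001]
contact_force: [-0.4, 0.5, -2.6]
opening: 0.554
```

```bash
python3 look.py 32 .07; python3 ov.py 32 .0 .0565 .0;python3 -c "
from h import *
for i in range(3):
  p=snapshot('wrist'); print(status.get_state()['contact_force'])
cv2.imwrite('pics/w32c.png',cv2.resize(p['img'][150:225,231:331,::-1],(800,600),interpolation=cv2.INTER_CUBIC))"
```

```text
[0.4481 0.4099 0.1556] [-0.365   0.504  -2.5854] 0.5536969084224499 -175.0235938232527 29.5667
side 230 153
scene 244 214
[ 0.2588515   0.08541661 -1.5985943 ]
[-0.47313732 -0.62437211 -1.99054376]
[ 0.55418978  0.51463171 -1.13916528]
```

View pics/ov32.png

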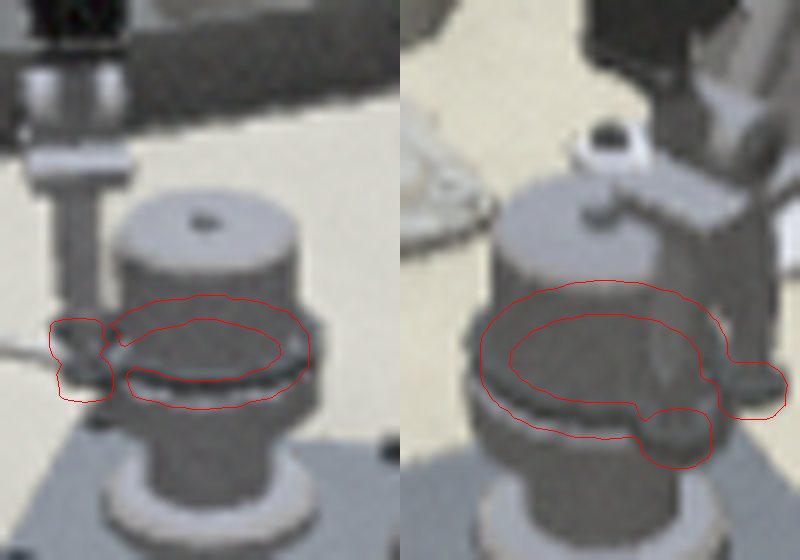

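View pics/w32c.png

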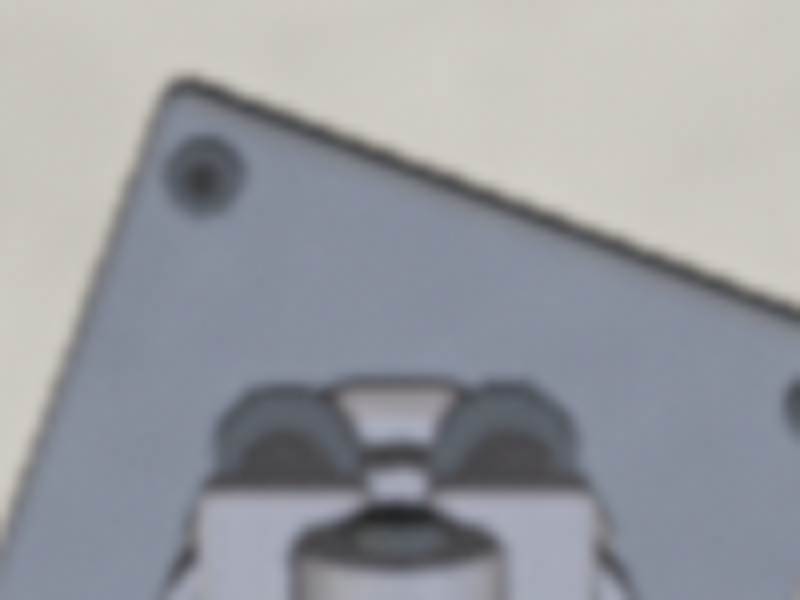

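Emit:
carry_out([
  [0.0003,0,0.001],
  [0.0004,0,0.002],
  [0.0004,0,0.003],
  [0.0004,0,0.0045],
  [0.0004,0,0.006],
  [0.0004,0,0.008],
  [0.0004,0,0.008],
], roll=[0,0,0,0,0,0,0])

```text
clock: 30.45
tool_pos: [0.4486, 0.41, 0.164]
eef_rot: [-0.043, 0.999, -0.0, -0.0]
contact_force: [0.5, -0.1, -1.3]
opening: 0.555
```

```bash
python3 look.py 33 .07; python3 ov.py 33 .0 .0565 .0;python3 -c "
from h import *
p=snapshot('wrist'); print(status.get_state()['contact_force'])
cv2.imwrite('pics/w33c.png',cv2.resize(p['img'][150:225,231:331,::-1],(800,600),interpolation=cv2.INTER_CUBIC))"
```

```text
[0.4486 0.41   0.164 ] [ 0.4739 -0.1053 -1.2826] 0.554930794978211 -175.02801710784098 30.45
side 230 153
scene 244 214
[ 0.25640089  0.06014605 -1.61246812]
```

View pics/ov33.png

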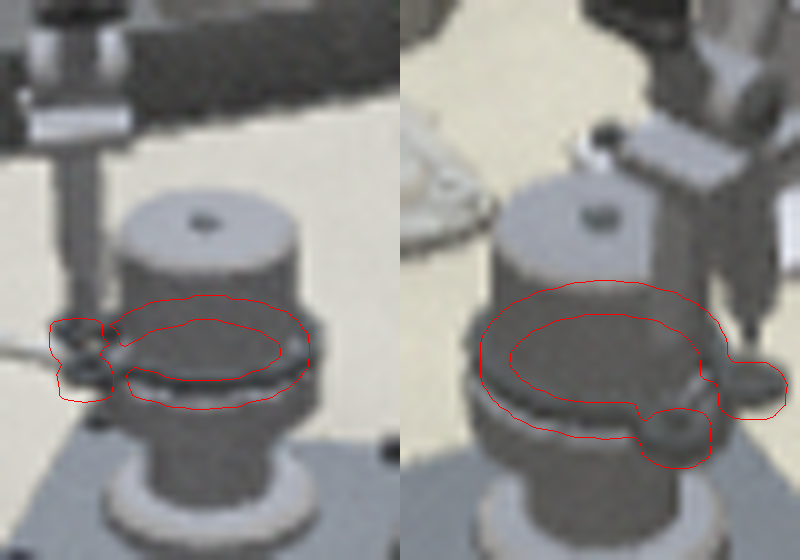

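View pics/w33c.png

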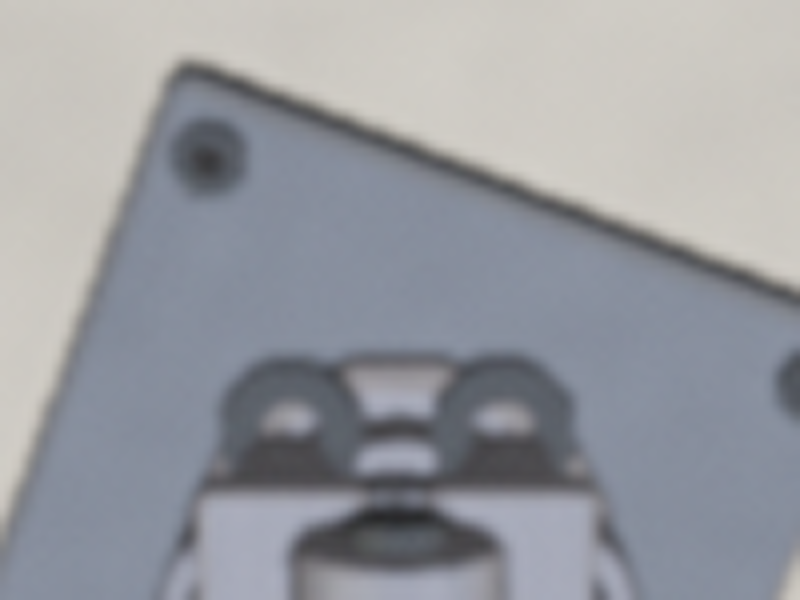

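Emit:
carry_out([
  [0,0,0.008],
  [0,0,0.02],
  [0,0,0.035],
  [0,0,0.05],
  [0,0,0.06],
  [0.008,-0.01,0.06],
  [0.024,-0.029,0.06],
  [0.04,-0.05,0.06],
], roll=[0,0,0,0,0,-0.02,-0.06,-0.1])

```text
clock: 31.32
tool_pos: [0.4889, 0.3593, 0.2239]
eef_rot: [0.007, 1.0, -0.0, -0.0]
contact_force: [-0.2, -0.8, 0.0]
opening: 0.553
```

Emit:
carry_out([
  [0.018,-0.02,0],
  [0.034,-0.04,0],
  [0.05,-0.06,0],
  [0.062,-0.075,0],
  [0.07,-0.084,-0.005],
  [0.072,-0.087,-0.01],
  [0.072,-0.087,-0.01],
], roll=[-0.04,-0.07,-0.1,-0.12,-0.129,-0.129,-0.129])

```text
clock: 31.9
tool_pos: [0.5609, 0.2705, 0.2122]
eef_rot: [0.072, 0.997, -0.001, -0.001]
contact_force: [-0.5, 0.4, -1.8]
opening: 0.555
```

```bash
python3 tipview.py 34 .054
python3 - <<'E'
from h import *
import pickle
np.set_printoptions(precision=4,suppress=True)
p=snapshot('side'); e=proj(p,[.5,.34,.08]).astype(int); x,y=e
cv2.imwrite('pics/side34c.png',cv2.resize(p['img'][y-60:y+60,x-80:x+80,::-1],(800,600),interpolation=cv2.INTER_CUBIC))
p=snapshot('wrist'); W,px=cloud(p)
A=W[(abs(W[:,0]-.56)<.06)&(abs(W[:,1]-.273)<.06)]
B=A[(A[:,2]>.004)&(A[:,2]<.014)]; print(cv2.minAreaRect((B[:,:2]*1000).astype(np.float32)))
E
```

```text
[0.56   0.2722 0.2129] [ 0.0773  0.7516 -1.5809] 0.5537529983108676 171.85614638425795 31.95
eye_left [445.4  23.8] 0.7 [0.4463 0.4207 0.054 ] crop [ 1715.2 -1089.6]
eye_right [422.4  30.8] 0.82 [0.4491 0.4018 0.054 ] crop [ 1531.2 -1033.6]
tip_left [292.2 206.7] 0.67 [0.58   0.2782 0.054 ] crop [489.6 373.6]
tip_right [265.8 206.3] 0.6 [0.5762 0.2545 0.054 ] crop [278.4 370.4]
tip proj 1 [522.9858 358.942 ]
tip proj 1 [526.4273 383.727 ]
tip proj -1 [305.1385 359.5299]
tip proj -1 [302.1739 384.328 ]
((569.699951171875, 274.9914855957031), (119.71647644042969, 95.43700408935547), 87.50624084472656)
```

View pics/w34c.png

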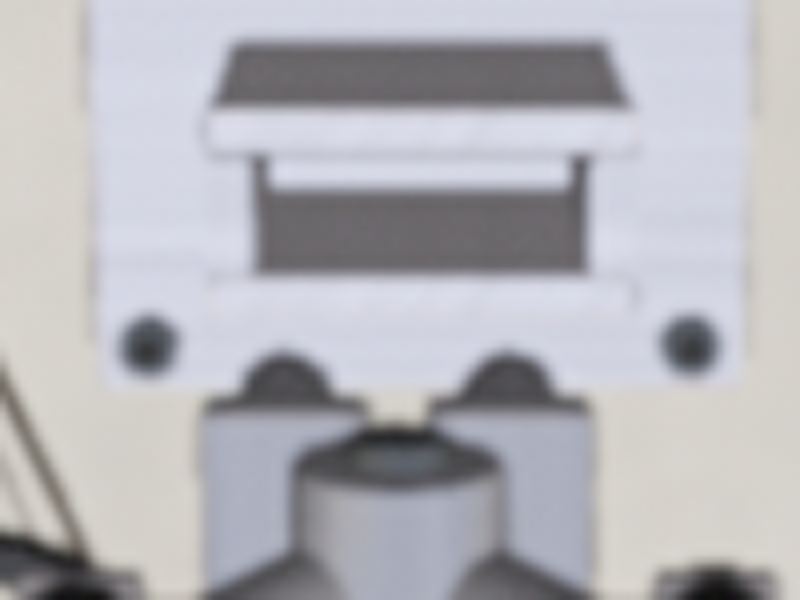

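View pics/side34c.png

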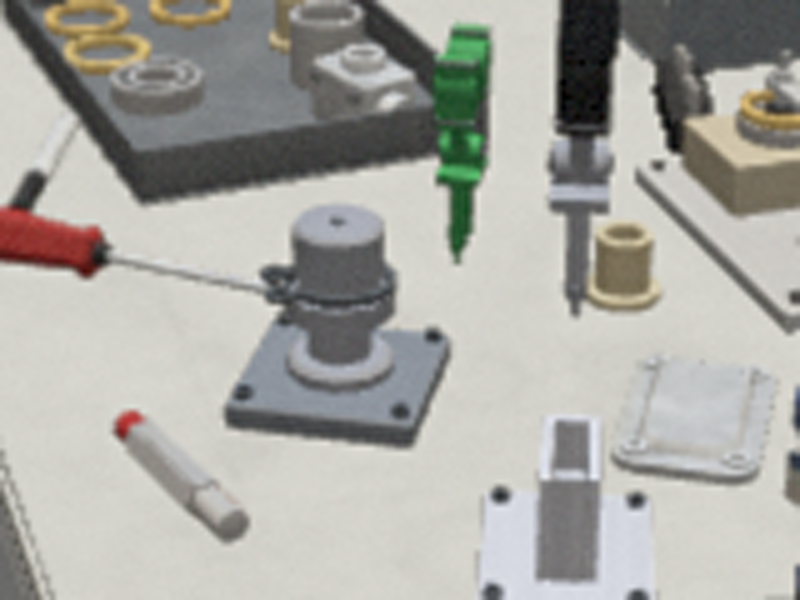

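Emit:
carry_out([
  [0.0008,0.0009,-0.01],
  [0.0008,0.0009,-0.02],
  [0.0008,0.0009,-0.03],
  [0.0008,0.0009,-0.035],
  [0.0008,0.0009,-0.035],
  [0.0008,0.0009,-0.035],
], roll=[0,0,0,0,0,0])

```text
clock: 32.75
tool_pos: [0.5609, 0.2741, 0.1785]
eef_rot: [0.07, 0.998, -0.0, -0.001]
contact_force: [0.1, 0.9, -0.9]
opening: 0.553
```

```bash
python3 tipview.py 35 .054
```

```text
[0.5611 0.2745 0.1791] [ 0.393  -0.3057 -0.5482] 0.5561538884038125 171.92790047027017 32.8
eye_left [462.4  19.3] 0.85 [0.4487 0.422  0.054 ] crop [ 1851.2 -1125.6]
eye_right [439.5  22.7] 0.75 [0.4489 0.4053 0.054 ] crop [ 1668.  -1098.4]
tip_left [295.8 209.1] 0.58 [0.5727 0.2851 0.054 ] crop [518.4 392.8]
tip_right [267.8 203.4] 0.87 [0.5647 0.2633 0.054 ] crop [294.4 347.2]
tip proj 1 [507.2389 371.485 ]
tip proj 1 [510.4068 396.6569]
tip proj -1 [289.803  371.6131]
tip proj -1 [286.5917 396.786 ]
```

View pics/w35c.png

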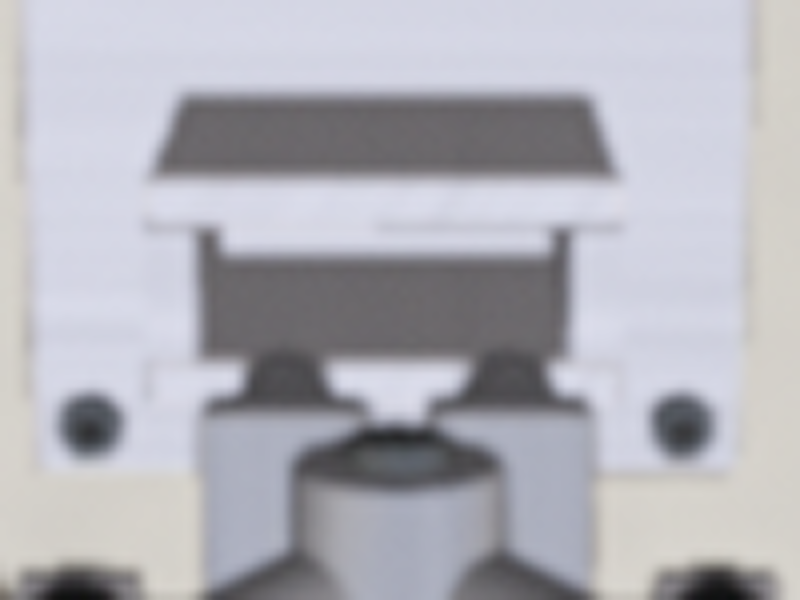

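Emit:
carry_out([
  [-0.0004,-0.0012,-0.004],
  [-0.0004,-0.0012,-0.012],
  [-0.0004,-0.0012,-0.02],
  [-0.0004,-0.0012,-0.028],
  [-0.0004,-0.0012,-0.036],
  [-0.0004,-0.0012,-0.044],
  [-0.0004,-0.0012,-0.05],
  [-0.0004,-0.0012,-0.05],
], roll=[0,0,0,0,0,0,0,0])

```text
clock: 33.67
tool_pos: [0.5602, 0.2727, 0.1279]
eef_rot: [0.07, 0.998, -0.001, -0.001]
contact_force: [0.2, -1.1, -1.2]
opening: 0.55
```

```bash
python3 tipview.py 36 .054
```

```text
[0.5605 0.2731 0.1287] [ 0.623  -0.3177 -1.2998] 0.5554097377930418 171.93373418469554 33.7167
eye_right [470.5  10.3] 0.84 [0.4504 0.4009 0.054 ] crop [ 1916.  -1197.6]
tip_left [296.2 206.4] 0.93 [0.5548 0.2841 0.054 ] crop [521.6 371.2]
tip_right [266.8 205.7] 0.97 [0.5515 0.2648 0.054 ] crop [286.4 365.6]
tip proj 1 [509.0629 372.9917]
tip proj 1 [512.2256 398.2042]
tip proj -1 [291.4087 373.1266]
tip proj -1 [288.1785 398.3403]
```

View pics/w36c.png

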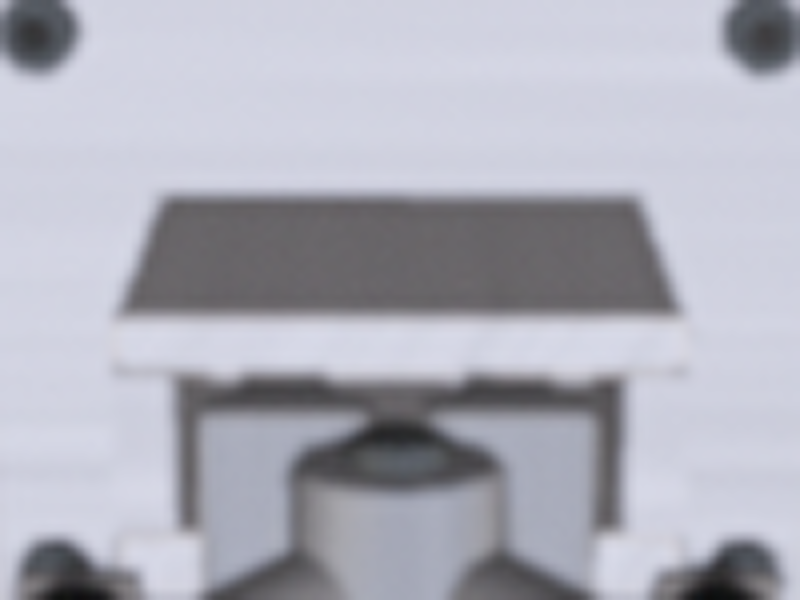

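In the slot, centred. Lower until the collar meets the rim.

Emit:
carry_out([
  [0,0,-0.004],
  [0,0,-0.008],
  [0,0,-0.012],
  [0,0,-0.015],
  [0,0,-0.017],
  [0,0,-0.0185],
  [0,0,-0.0185],
], roll=[0,0,0,0,0,0,0])

```text
clock: 34.5
tool_pos: [0.561, 0.2736, 0.1113]
eef_rot: [0.07, 0.998, 0.0, 0.0]
contact_force: [0.7, -0.6, -1.7]
opening: 0.558
```

Emit:
carry_out([
  [0,0,-0.0008],
  [0,0,-0.0012],
  [0,0,-0.0012],
], roll=[0,0,0])

```text
clock: 34.75
tool_pos: [0.561, 0.2736, 0.11]
eef_rot: [0.07, 0.998, 0.0, 0.0]
contact_force: [-0.2, 0.2, -0.7]
opening: 0.553
```

Emit:
carry_out([
  [0,0,-0.0008],
  [0,0,-0.0012],
  [0,0,-0.0012],
  [0,0,-0.0012],
], roll=[0,0,0,0])

```text
clock: 35.08
tool_pos: [0.561, 0.2736, 0.1089]
eef_rot: [0.07, 0.998, 0.0, 0.0]
contact_force: [-0.8, 0.1, -1.3]
opening: 0.555
```

Emit:
carry_out([
  [0,0,0],
  [0,0,0],
  [0,0,0],
  [0,0,0],
  [0,0,0],
  [0,0,0],
  [0,0,0],
  [0,0,0],
], roll=[0,0,0,0,0,0,0,0], gripper=1.0)

```text
clock: 35.75
tool_pos: [0.561, 0.2736, 0.1089]
eef_rot: [0.07, 0.998, 0.0, 0.0]
contact_force: [-0.0, 0.9, 0.3]
opening: 1.002
```

Run:
```python
from h import *
p=snapshot('wrist'); save(p,'w40.png'); s=status.get_state(); print(s['tool_pos'],s['contact_force'],s['opening'])
```

```text
[0.56101962 0.27362875 0.10889163] [ 0.4993308  -0.49492526  0.18861745] 1.0028034743174619
```

View pics/w40.png

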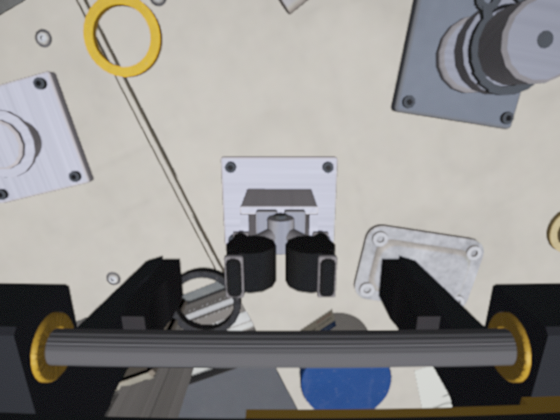

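Released; the pliers stand in the slot (281,245) as at the start, and the ring is on the shaft at upper right. I'll retreat upward and check from above.

Emit:
carry_out([
  [0,0,0.015],
  [0,0,0.04],
  [0,0,0.075],
  [0,0,0.11],
  [-0.02,0.01,0.14],
  [-0.05,0.03,0.15],
  [-0.07,0.04,0.15],
  [-0.07,0.04,0.15],
], roll=[0,0,0,0,0,0,0,0])

```text
clock: 36.47
tool_pos: [0.4859, 0.3181, 0.2624]
eef_rot: [0.066, 0.998, 0.003, 0.0]
contact_force: [-0.2, -0.1, 0.3]
opening: 0.997
```

Emit:
carry_out([
  [0,0,0],
  [0,0,0],
  [0,0,0],
], roll=[0,0,0])

```text
clock: 36.72
tool_pos: [0.4866, 0.3177, 0.2626]
eef_rot: [0.066, 0.998, 0.003, 0.001]
contact_force: [0.4, -0.7, 0.1]
opening: 0.999
```

Run:
```python
from h import *
import pickle
np.set_printoptions(precision=4,suppress=True)
p=snapshot('wrist'); save(p,'w41.png'); pickle.dump(p,open('w41.pkl','wb'));s=status.get_state(); print(s['tool_pos'],s['clock'])
W,px=cloud(p)
A=W[(abs(W[:,0]-.555)<.04)&(abs(W[:,1]-.273)<.04)]
for lo,hi in((.1,.118),(.118,.135)):
    B=A[(A[:,2]>lo)&(A[:,2]<hi)]; print(lo,len(B),B[:,2].max() if len(B) else 0,cv2.minAreaRect((B[:,:2]*1000).astype(np.float32)))
for q in ['ring_centre','eye_left','eye_right','pliers_pin','shaft_axis']:
    for d in tip_of(p,q)[:1]: print(q,np.round(d['pixel'],1),round(d['confidence'],2),w_depth(p,d['pixel']))
z=.059
a=top(p,.43,.52,.36,.46,z,.0002); cv2.imwrite('pics/end_top.png',a[:,:,::-1])
a=cv2.imread('pics/end_top.png'); print(a.shape)
B=W[(abs(W[:,0]-.47)<.045)&(abs(W[:,1]-.41)<.04)&(W[:,2]>.045)&(W[:,2]<.068)]
print(np.c_[np.histogram(B[:,2],12)[1][:-1],np.histogram(B[:,2],12)[0]])
for n in ['side','scene']:
    p=snapshot(n); e=proj(p,[.475,.41,.07]).astype(int); x,y=e
    cv2.imwrite(f'pics/{n}41c.png',cv2.resize(p['img'][y-30:y+30,x-40:x+40,::-1],(800,600),interpolation=cv2.INTER_CUBIC))
    e=proj(p,[.555,.273,.09]).astype(int); x,y=e
    cv2.imwrite(f'pics/{n}41p.png',cv2.resize(p['img'][y-30:y+30,x-40:x+40,::-1],(400,300),interpolation=cv2.INTER_CUBIC))
cv2.imwrite('pics/pl41.png',np.hstack([cv2.imread('pics/side41p.png'),cv2.imread('pics/scene41p.png')]))
cv2.imwrite('pics/rg41.png',np.hstack([cv2.resize(cv2.imread(f'pics/{n}41c.png'),(400,300)) for n in('side','scene')]))
```

```text
[0.4869 0.3173 0.2622] 36.7667
0.1 624 0.1179844841677099 ((560.3306274414062, 273.3680419921875), (52.24055862426758, 20.788257598876953), 81.56653594970703)
0.118 808 0.12701447122310083 ((560.8094482421875, 273.2746887207031), (49.166683197021484, 21.201648712158203), 81.68760681152344)
ring_centre [366.3 153.1] 0.35 [0.47   0.401  0.0855]
eye_left [376.1 122.3] 0.56 [0.4501 0.4296 0.0144]
eye_right [357.2 126.8] 0.88 [0.4519 0.408  0.0175]
pliers_pin [248.7 250.3] 0.79 [0.5551 0.2767 0.0763]
shaft_axis [369.2 151.6] 0.63 [0.469  0.4038 0.0855]
(450, 500, 3)
[[  0.0451  11.    ]
 [  0.047   12.    ]
 [  0.0489  16.    ]
 [  0.0508  12.    ]
 [  0.0527  37.    ]
 [  0.0546 166.    ]
 [  0.0565  93.    ]
 [  0.0584 390.    ]
 [  0.0603  40.    ]
 [  0.0622  13.    ]
 [  0.0641  22.    ]
 [  0.066   12.    ]]
```

View pics/end_top.png

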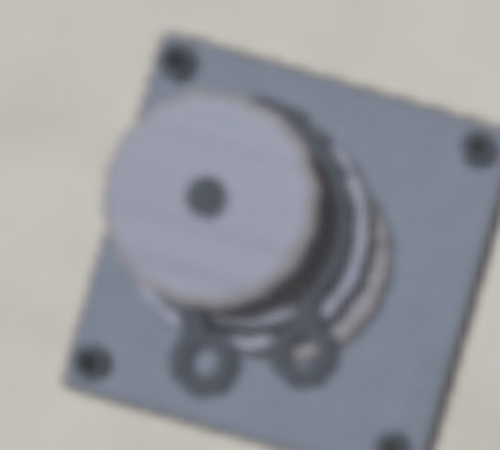

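View pics/rg41.png

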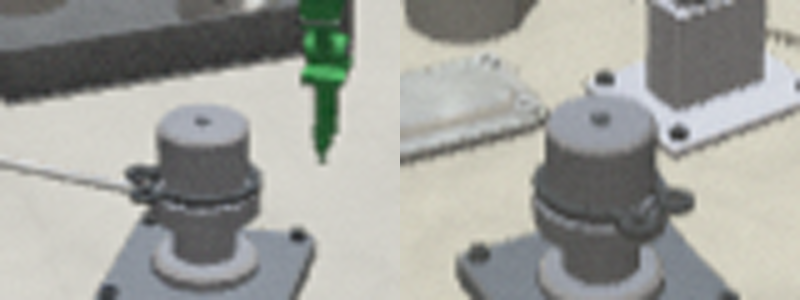

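View pics/pl41.png

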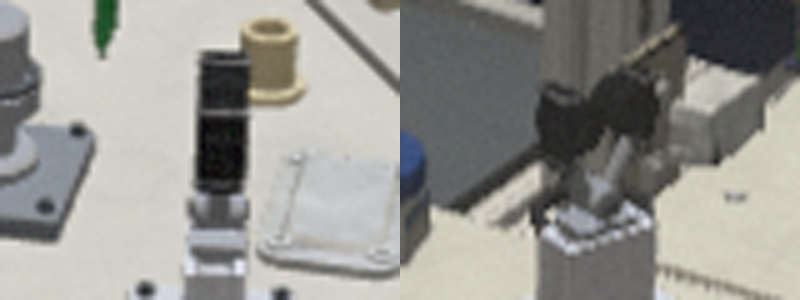

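Run:
```python
from h import *
import pickle
p=pickle.load(open('w41.pkl','rb')); W,px=cloud(p)
dark=p['img'][px[:,1],px[:,0]].max(1)<110
m=(abs(W[:,0]-.4754)<.035)&(abs(W[:,1]-.4112)<.03)&(abs(W[:,2]-.0585)<.004)&dark
A=W[m]; r=np.hypot(A[:,0]-.4754,A[:,1]-.4112); A=A[(r>.0195)]
c,res,_,_=np.linalg.lstsq(np.c_[A[:,:2]-[.4754,.4112],np.ones(len(A))],A[:,2],rcond=None); print(len(A),c,A.min(0),A.max(0))
E=A[A[:,0]<.452];F=A[A[:,0]>.47];print(len(E),np.median(E[:,2]),len(F),np.median(F[:,2]))
```

```text
429 [ 0.00155208 -0.01427425  0.05884886] [0.44150714 0.3897949  0.05474427] [0.4993896  0.42538816 0.06233327]
182 0.05909294333165516 84 0.05941607281765254
```

Ring is level (slopes 0.002 and 0.014) with its top at 59 mm, and the pliers are home. I'm handing in.

```bash
python3 -c "
from plant import finish_job,status
print(finish_job()); print(status.get_state()['clock'])"
```

```text
the job is handed in; nothing more can be done
None
the job is handed in; nothing more can be done
```

The ring is contracted in the shaft groove and the pliers are back in their slot. I handed the job in at about 37 s of the 72 s allowed; no verdict was reported.

**What I did**
- I took the black pliers from the holder, entered the eyes with camera correction and spread the ring to about 0.26 rad by image measurement.
- I lifted the ring, passed it over the shaft end without contact force and felt the bearing with about 2 N.
- I eased off until the ring was level, let it contract in steps while following its eyes, withdrew the tips and put the pliers back.

**Last checks**
- **Ring:** the eyes are 20 mm apart, so it is contracted. Its centre is about 0.7 mm from the shaft axis. Its top is at 59 mm with the bearing face at about 55 mm, and the tilt is about 0.015 rad.
- **Pliers:** they stand within about 1 mm of where they started, at the same height and heading. The gripper is clear of everything.

**What disagreed**
- The side, scene and wrist cameras differed by 2 to 3 mm on the shaft position. I used a value between them, checked against what each camera saw of ring and shaft together.
- The spread is about 0.26 rad from the eye distance. The pliers' stated handle width for that angle did not match the gripper opening, so I relied on the images.
- In the side view my outline of the ring was about 2 mm short at the back.

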